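Height-check the printing blocks

TASK

Load every printing block lying on the table into the grey height checker, black face up and long side along the back fence, and push them home: each against the back fence, the row closed up against the end stop. Then slide the red-handled gauge carriage all the way to its end over the row and let go there so that it snaps back home by itself. Finally move all the blocks to the tray bay marked by the green disc, lying flat, and leave the other things on the table where they are.

Things in the scene. Friction and masses are not known exactly. Their poses are not given: they have to be found in the camera images.
- block1: printing block: pale wood box with a black top face carrying a few cream bars; 54 mm (its x) x 70 mm (its y) x 36 mm tall, about 90 g, starts flat on the table face up; origin at the centre of its underside. Two or three of the four blocks are present, the others are None
- block2: printing block: pale wood box with a black top face carrying a few cream bars; 54 mm (its x) x 70 mm (its y) x 36 mm tall, about 90 g, starts flat on the table face up; origin at the centre of its underside. Two or three of the four blocks are present, the others are None
- block3: printing block: pale wood box with a black top face carrying a few cream bars; 54 mm (its x) x 70 mm (its y) x 36 mm tall, about 90 g, starts flat on the table face up; origin at the centre of its underside. Two or three of the four blocks are present, the others are None
- block4: printing block: pale wood box with a black top face carrying a few cream bars; 54 mm (its x) x 70 mm (its y) x 36 mm tall, about 90 g, starts flat on the table face up; origin at the centre of its underside. Two or three of the four blocks are present, the others are None
- checker: height checker, fixed: grey bed plate, top 10 mm above the table, x -105..75, y -150..165 mm; origin on the table, x away from the robot. Blocks go between the fence's near side and the stop's -y side. Front rail at x -85, 20 mm above the table. A homed block has its centre at x 18 mm; a closed row has centres at y 65, -5, -75. Fingertips can pass above fence and stop
- fence (a point): middle of the face of the brass back fence, at its foot on the bed plate: it runs along the checker's y (-150..112 mm) at x = 45 mm, 12 mm thick, 8 mm above the plate
- stop (a point): middle of the face of the brass end stop, at its foot on the bed plate: it runs along the checker's x (-55..45 mm) at y = 100 mm, 12 mm thick, 8 mm above the plate
- carriage (a joint): gauge carriage's travel, m: 0 parked beyond the end stop (centre at the checker's y 138 mm), 0.24 at its end; slides to the checker's -y. A spring pulls it home (2 N at home, 5.5 N at the end). A bridge across the bed: aluminium bar 26 mm wide, 50 to 62 mm above the table (tops of blocks in the bed: 46 mm), blue feet, red handle in front
- handle_top (a point): centre of the top of the carriage's red handle, 107 mm above the table: an upright post 22 x 22 mm (square to the checker) rising 45 mm above the bar, over the front rail (x -85 mm of the checker); moves with the carriage
- tray: wooden tray, fixed, two bays side by side along its x, centred at x -43 and +43 mm, each 80 mm wide and 244 mm long (y -122..122), floor 6 mm above the table, lips and divider 4 mm thick, 8 mm above the floor. Origin on the table under the bays' middle. At its -y end a header plate carries a tag disc in line with each bay
- green_tag: green disc, 36 mm across, 6 mm thick, fixed on the tray's header (x = -43 or +43, y = -149 mm of the tray): it marks the bay that takes the checked blocks
- red_tag: red disc of the same size on the header of the other bay: that bay is on hold and stays empty
- tape: bystander: roll of white tape, 90 mm across, 25 mm tall, origin at the underside
- spray: bystander: grey bottle 64 mm across, 190 mm tall, origin at the underside
- mug: bystander: white mug 80 mm across, 90 mm tall, origin at the underside
- lid: bystander: green plastic tub lid 100 x 150 x 12 mm lying flat, origin at the underside
- brush: bystander: brush 170 mm long lying along its x, origin on its underside
Mind the look-alikes: they are no part of the job. What is shaped like the block1 but orange is not meant. What is shaped like the block3 but pink is not meant.

How it is judged:
By the outcome, as a careful person would: the job done as asked, in the order asked, and still so for the second after the job is handed in, with the robot touching nothing.
Of block1, block2, block3, block4 only 2 to 3 are there at a start; the rules pass over those that are not, and their reading is None.
At some moment in a run one of block1, block2, block3, block4 may be knocked a few centimetres aside while the robot is not near it.
It also fails if it takes over 210 s, if anything falls off the work surface, if the arm or the gripper's body presses on something with over 40 N, if the wrist force passes 120 N, or if a joint passes its speed limit or range.

ROBOT

A 6-joint arm with a two-finger parallel gripper is mounted at the origin on the work surface. World frame = base frame: x ahead of the robot, y to its left, z up, the work surface at z = 0. Lengths are in mm, angles in rad, forces in N, time in s.
With the tool pointing down it reaches from about 400 to 925 mm from the base axis. Payload 12.5 kg.
Tool frame: the origin (TCP) lies on the centre line of the jaws, within the pads' length; the fingertips stand 8 mm ahead of it and the grasp point (between the pads) lies 11 mm behind it; z points along the fingers, x is the direction in which the jaws open and shut, and the axes are right-handed (so a half turn about z gives the same grasp; the last joint's range is limited). The gripper opens to 95 mm and grips with 3 to 60 N. Pads are 20 mm wide; open, the fingers measure 119 mm over their backs; the gripper's body (75 mm by 180 mm) begins 59 mm behind the grasp point.
Start: joints at [-1.32, 0.491, 1.559, -0, 1.092, -0.106], TCP at [218.322, -585.646, 222.661] pointing down, gripper open.
Joint ranges: [-3.1, 3.1], [-0.84, 2.19], [0.05, 2.79], [-1.13, 4.28], [0.06, 2.93], [-2.69, 2.69]. Speed limits (rad/s): [2.22, 2.22, 2.79, 3.14, 3.14, 3.14].

INTERFACE

Orientations are given as [roll, pitch, yaw] about the fixed x, y, z axes, in that order (R = Rz(yaw) Ry(pitch) Rx(roll)).
In Python, from cell import env gives the robot as it stands. The module is installed in compiled form; this text tells all that it offers.
- The arm moves only by the tool send_rows, never from a script. Its argument "moves" is a list that holds one entry, the list of rows, each a list of 6 numbers: the shift along the tool's x, y, z as a fraction of full scale, then the turn, a rotation vector about the tool's x, y, z as a fraction of full scale. A call has 1 to 12 rows; each row is the pose to reach, as a shift and turn from the pose commanded when the call began, along the tool's axes at that moment; what a row does not reach only later rows make up. Full scale, the value 1, is 0.3 m for a shift and 90 degrees for a turn. A row lasts 1/12 s, in which the tool goes at most 41.7 mm and 7.16 degrees, less where a joint would pass 70% of its speed; a pose out of reach is approached as far as the arm can. A call with a number of a shift or a turn outside -1 to 1 is refused whole. A call with a gripper value outside its range is refused whole. "grip" is the gripper's target within -1 to 1 (shut at 1, half-way at 0, fully open at -1), set as the call begins (left out, the last holds). The fingers move at their own pace and stop on an object; the grip force is fixed at half the most. Time passes only in rows, so rows that repeat a pose let the fingers close. It gives the time, the measured TCP pose, the force and the opening at its end, in the units of the state.
- env.state(): the state, without advancing time (a new reading comes with each control period).
- env.read_camera(name): name is "scene" or "top"; returns a dict with "image" (384x512x3 uint8, red, green, blue), "mtx" (3x3 intrinsics, pixels), "T" (4x4, takes a point from camera to world coordinates). Camera axes: x right, y up, looking along -z (the intrinsics and any distortion apply to the point x, -y, -z); pixel columns grow to the right and rows downward; lengths in mm; the calibration is good to about 2 mm. A picture is of the moment at which its call begins. There is no depth.
- env.job_done(): hands the job in, once; it reports no verdict.
Trained networks look in the newest picture that a camera, given by its name, has taken for a name from the list of things; names that differ only in an ending like _2 or _b are one class to them, and where a whole thing is asked for, a point or a joint stands for the part that bears it (a point fixed in the world has none). Each returns a list of dicts, best first, with "confidence" (0 to 1); they miss things now and then, are a little off and sometimes report something else, mostly with a low value. They report only what shows in the picture. A call takes as long as a camera call. They do not tell look-alikes from the thing itself.
- env.look_for(camera, thing): "xy" ([column, row] in pixels, amid what is visible of it).
- env.outline_of(camera, thing): "region" (384x512 bool, what is visible of it) and "xy" ([column, row] in pixels, amid what is visible of it).
The state is a dict: "t": time; "joints": joint angles; "qvel": joint speeds; "tau": joint torques, N m; "eef_pos": TCP position; "tcp_rot": TCP orientation; "ft_force": force on the tool from outside, world axes, zero at the start; "moment": the same for the moment, N m; "opening": opening from 0.0 (shut) to 1.0 (fully open).
Only numpy, scipy, OpenCV 4.12 (cv2) and the standard library are available. Lean on these libraries where they do the work, as an engineer would, in place of code of your own. Each camera call takes 0.05 s, during which the arm holds its last target. There are 200 camera calls.

## Working session

There is one attempt and no reset: what is moved stays moved. The work goes in short steps, Python scripts to look and compute and a tool call to move; the robot and the scene stay as the last step left them, time stands still between calls to the robot, and variables do not carry over. Pictures are saved under pics/ and viewed, about 12 in all and at most 16, crops included, and the job is handed in when it is done.

Besides the shell and the picture viewer there is one more tool, called after "Call:" as a command line: name --argument value ..., lists and objects as JSON in quotes. send_rows: Moves the arm, as the interface text tells. Its arguments: {"type":"object","properties":{"moves":{"type":"array","items":{"type":"array","items":{"type":"array","items":{"type":"number"}}}},"grip":{"type":"number"}},"required":["moves"]}

```bash
mkdir -p pics; python3 - <<'E'
from cell import env
import cv2,numpy as np
print(env.state())
for n in ("scene","top"):
    c=env.read_camera(n); print(n,c["mtx"].tolist(),np.round(c["T"],4).tolist(),[k for k in c])
    cv2.imwrite(f"pics/{n}0.png",cv2.resize(c["image"][:,:,::-1],(800,600),interpolation=cv2.INTER_CUBIC))
for th in ["block1","checker","handle_top","tray","green_tag","red_tag","fence","stop","tape","spray","mug","lid","brush"]:
    print(th,[(np.round(d["xy"]).tolist(),round(d["confidence"],2)) for d in env.look_for("top",th)][:6])
E
```

```text
{'t': 0.0, 'joints': array([-1.31958322e+00,  4.91590523e-01,  1.55947666e+00,  2.63038494e-06,
        1.09171407e+00, -1.05591458e-01]), 'qvel': array([ 0.00039899, -0.00024356,  0.00117309,  0.00046976,  0.00099214,
        0.00126695]), 'tau': array([-3.79644247e-03, -6.12650228e+01, -2.58182573e+01,  6.90938439e-02,
        4.82719636e-02, -8.85131567e-05]), 'eef_pos': array([ 218.26520285, -585.38125368,  222.03314342]), 'tcp_rot': array([-3.14146506e+00,  1.18173633e-03, -1.21399290e+00]), 'ft_force': array([-0.49321819, -0.64535357, -0.60001261]), 'moment': array([-0.00555274,  0.00294862,  0.03157082]), 'opening': 1.000459804481812}
scene [[361.81238602582135, 0.0, 257.61866657287953], [0.0, 361.81238602582135, 191.70311190055054], [0.0, 0.0, 1.0]] [[-0.0431, -0.6955, 0.7173, 1348.0177], [0.999, -0.0219, 0.0388, 24.0396], [-0.0113, 0.7182, 0.6957, 867.739], [0.0, 0.0, 0.0, 1.0]] ['image', 'mtx', 'T']
top [[359.7640573342313, 0.0, 252.54200745321717], [0.0, 359.7640573342313, 191.7688867679211], [0.0, 0.0, 1.0]] [[0.1684, 0.9627, -0.2119, 346.8299], [-0.9857, 0.1654, -0.0319, -33.6849], [0.0043, 0.2142, 0.9768, 1075.8309], [0.0, 0.0, 0.0, 1.0]] ['image', 'mtx', 'T']
block1 [([226.0, 236.0], 0.63), ([121.0, 260.0], 0.63), ([155.0, 224.0], 0.63), ([126.0, 202.0], 0.62)]
checker [([238.0, 186.0], 0.82)]
handle_top [([192.0, 173.0], 0.77), ([379.0, 287.0], 0.2)]
tray [([344.0, 254.0], 0.82), ([355.0, 300.0], 0.59)]
green_tag [([350.0, 300.0], 0.47)]
red_tag [([378.0, 287.0], 0.69)]
fence [([240.0, 184.0], 0.97)]
stop [([237.0, 183.0], 0.64)]
tape [([268.0, 237.0], 0.68)]
spray [([278.0, 118.0], 0.92)]
mug [([197.0, 112.0], 0.96)]
lid [([145.0, 138.0], 0.63)]
brush [([328.0, 175.0], 0.65)]
```

View pics/scene0.png

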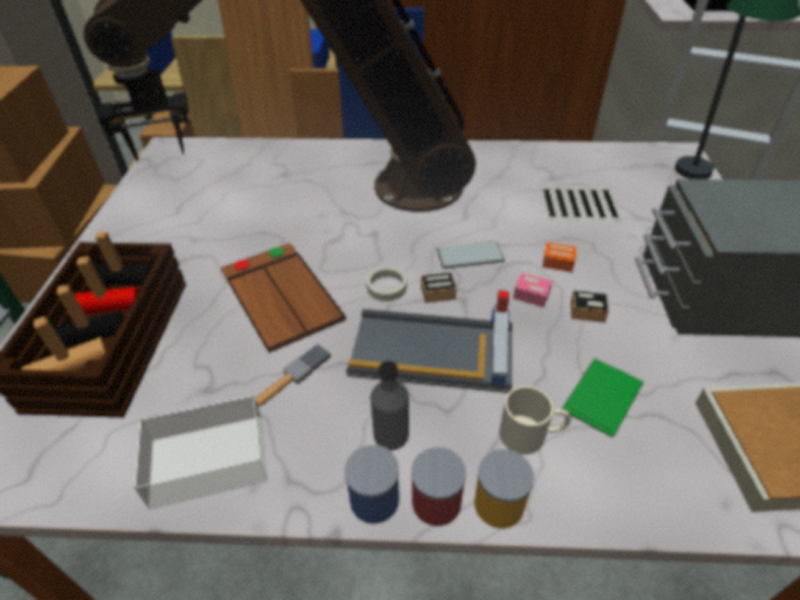

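View pics/top0.png

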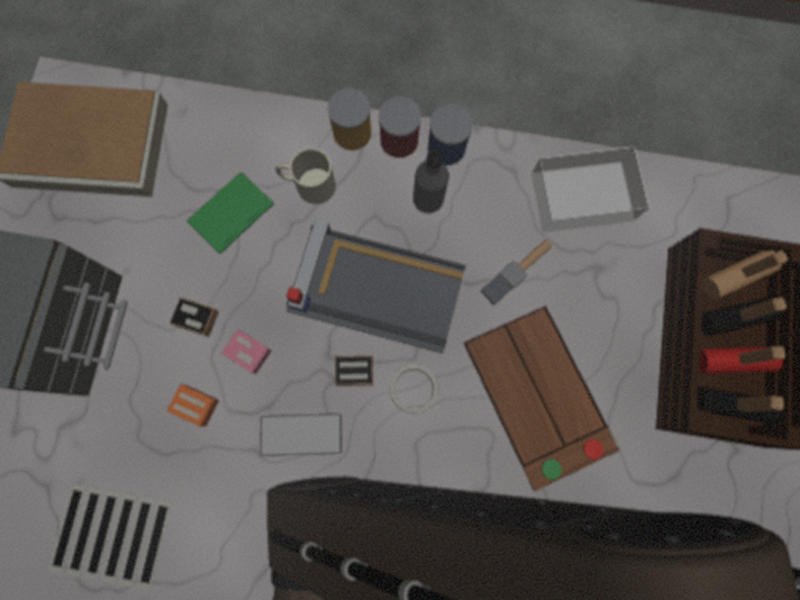

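The pictures show two black blocks (top view 193,316 and 353,370) with the orange and pink look-alikes at 192,404 and 245,350. The checker is at about 380,285 with its handle at 294,295. The tray is at 540,400, with the green disc at 552,469 and the red one at 594,450. The arm hides the bottom edge.

```bash
cat > h.py <<'E'
from cell import env
import cv2,numpy as np
from scipy.optimize import minimize
def cams(): return {n:env.read_camera(n) for n in("scene","top")}
def proj(c,P):
    T=c["T"]; q=(np.asarray(P,float)-T[:3,3])@T[:3,:3]; q=q*[1,-1,-1]
    u=q@c["mtx"].T; return u[:,:2]/u[:,2:]
def ray(c,px,z):
    d=np.linalg.inv(c["mtx"])@[px[0],px[1],1]; d=c["T"][:3,:3]@(d*[1,-1,-1]); o=c["T"][:3,3]
    return (o+d*(z-o[2])/d[2])[:2]
def box(x0,x1,y0,y1,z0,z1): return np.array([[x,y,z] for x in(x0,x1) for y in(y0,y1) for z in(z0,z1)],float)
def place(P,p):
    s,k=np.sin(p[2]),np.cos(p[2]); return np.c_[P[:,0]*k-P[:,1]*s+p[0],P[:,0]*s+P[:,1]*k+p[1],P[:,2]]
S=4
def render(c,boxes,p):
    m=np.zeros((384*S,512*S),np.uint8)
    for b in boxes:
        h=cv2.convexHull(((proj(c,place(b,p))+.5)*S-.5).astype(np.float32))
        cv2.fillPoly(m,[np.round(h*16).astype(np.int32)],255,shift=4)
    return cv2.resize(m,(512,384),interpolation=cv2.INTER_AREA)/255.
def fit(obs,boxes,p0):  # obs: list of (cam,region)
    def cost(p):
        t=0
        for c,r in obs:
            m=render(c,boxes,p); t+=1-np.minimum(m,r).sum()/np.maximum(m,r).sum()
        return t/len(obs)
    best=None
    for dy in ([0,-.4,.4] if len(p0)==3 else [0]):
        q=np.array(p0,float)+[0,0,dy]
        r=minimize(cost,q,method="Nelder-Mead",options=dict(initial_simplex=[q,q+[15,0,0],q+[0,15,0],q+[0,0,.25]],xatol=.05,fatol=1e-5,maxiter=300))
        if best is None or r.fun<best.fun: best=r
    return best.x,best.fun
BLOCK=[box(-27,27,-35,35,0,36)]
def masks(cs,thing):
    return {n:[d for d in env.outline_of(n,thing)] for n in cs}
def blocks(cs,z=0,things="block1"):
    """poses of all block-shaped things: match scene/top by ray, fit, mean colour of the top"""
    mk=masks(cs,things); out=[]
    B=[BLOCK[0]+[0,0,z]]
    for d in mk["top"]:
        if d["confidence"]<.3: continue
        a=ray(cs["top"],d["xy"],z+25)
        obs=[(cs["top"],d["region"].astype(float))]
        for e in mk["scene"]:
            if np.hypot(*(ray(cs["scene"],e["xy"],z+25)-a))<30: obs.append((cs["scene"],e["region"].astype(float)));break
        p,f=fit(obs,B,[*a,0]); 
        sat=np.ptp(cs["top"]["image"][d["region"]].astype(float).mean(0))
        out.append((np.round(p,3).tolist(),round(f,3),len(obs),round(sat)))
    return out
E
python3 - <<'E'
from h import *
cs=cams()
for b in blocks(cs): print(b)
def both(t): 
    mk=masks(cs,t); return [(cs[n],mk[n][0]["region"].astype(float)) for n in cs if mk[n]]
bed=[box(-105,75,-150,165,0,10)]
car=[box(-96,-74,127,149,62,107),box(-90,75,125,151,50,62)]
foot=[box(-95,-75,125,151,10,62),box(55,75,125,151,10,62)]
o=both("checker")
for nm,B in (("bed",bed),("bed+car",bed+car+foot)):
    for q in (o,o[:1],o[1:]):print(nm,fit(q,B,[590,10,0]))
o=both("tray")
tr=[box(-87,87,-126,126,0,14)]; hd=[box(-87,87,-172,126,0,10)]
for nm,B in (("tray",tr),("tray+h",tr+hd)): print(nm,fit(o,B,[430,-220,.4]))
for t in("green_tag","red_tag"):
    for n in cs: print(t,n,[(np.round(ray(cs[n],d["xy"],14)).tolist(),round(d["confidence"],2)) for d in env.look_for(n,t)])
for n in cs: print("handle",n,[(np.round(ray(cs[n],d["xy"],85)).tolist(),round(d["confidence"],2)) for d in env.look_for(n,"handle_top")])
for t,z in (("tape",12),("spray",90),("mug",45),("lid",6),("brush",8)): print(t,[np.round(ray(cs["top"],d["xy"],z)).tolist() for d in env.look_for("top",t)][:1])
E
```

```text
([316.967, 333.876, -0.244], np.float64(0.133), 2, 65)
([430.173, 258.82, -0.379], np.float64(0.063), 2, 38)
([430.506, 53.865, 0.203], np.float64(0.08), 2, 6)
([479.063, 372.26, -0.166], np.float64(0.094), 2, 7)
bed (array([ 6.11105811e+02,  3.23092756e+01, -8.95881396e-02]), np.float64(0.06484721251362058))
bed (array([ 6.08823126e+02,  3.17147307e+01, -8.97867914e-02]), np.float64(0.0862023862330954))
bed (array([ 6.12914488e+02,  3.30901370e+01, -9.82439067e-02]), np.float64(0.026582844322940113))
bed+car (array([ 6.11217348e+02,  3.24713831e+01, -9.05058449e-02]), np.float64(0.04761522133555257))
bed+car (array([ 6.09063578e+02,  3.19464528e+01, -9.13143042e-02]), np.float64(0.058033195639627055))
bed+car (array([ 6.12560982e+02,  3.27979527e+01, -9.47712793e-02]), np.float64(0.02507755314207638))
tray (array([ 459.9307493 , -288.23560769,    2.16148825]), np.float64(0.1060304772137462))
tray+h (array([ 463.90359463, -284.97333164,   -0.98307979]), np.float64(0.05953210442219897))
green_tag scene [([319.0, -328.0], 0.44)]
green_tag top [([317.0, -326.0], 0.45)]
red_tag scene [([606.0, 56.0], 0.31)]
red_tag top [([366.0, -406.0], 0.58)]
handle scene [([638.0, 159.0], 0.66)]
handle top [([588.0, 165.0], 0.7)]
tape [[447.0, -42.0]]
spray [[792.0, -34.0]]
mug [[794.0, 205.0]]
lid [[707.0, 358.0]]
brush [[671.0, -213.0]]
```

```bash
python3 - <<'E'
from h import *
cs=cams()
for n in cs: print(n,"cabinet handle z70", ray(cs[n],{"scene":(416,173),"top":(77,198)}[n],70))
items=[(BLOCK,[430.5,53.9,.203]),(BLOCK,[479.1,372.3,-.166]),
([box(-105,75,-150,165,0,10),box(45,45.1,-150,112,10,18),box(-55,45,100,100.1,10,18),box(-96,-74,127,149,62,107),],[611.2,32.5,-.0905]),
([box(-83,-3,-122,122,6,6.1),box(3,83,-122,122,6,6.1)],[463.9,-285,-.983])]
for n,(x0,y0,w,h) in {"top":(105,140,300,175),"scene":(130,150,290,120)}.items():
    c=cs[n]; k=2.66
    im=cv2.resize(c["image"][y0:y0+h,x0:x0+w,::-1],None,fx=k,fy=k,interpolation=cv2.INTER_CUBIC); im=cv2.convertScaleAbs(im,alpha=1.7)
    for B,p in items:
        for b in B:
            q=(proj(c,place(b,p))-[x0-.5,y0-.5])*k-.5
            for i in range(8):
                for j in (1,2,4):
                    if not i&j: cv2.line(im,*[tuple(int(v) for v in np.round(q[a])) for a in (i,i|j)],(0,255,255),1,cv2.LINE_AA)
    cv2.imwrite(f"pics/ov_{n}.png",im)
E
```

```text
scene cabinet handle z70 [419.77814487 501.81447756]
top cabinet handle z70 [462.5619354  488.39259631]
```

View pics/ov_top.png

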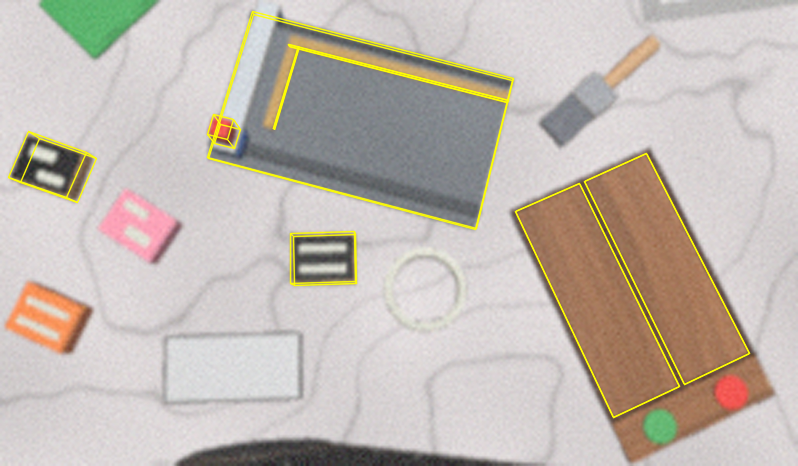

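View pics/ov_scene.png

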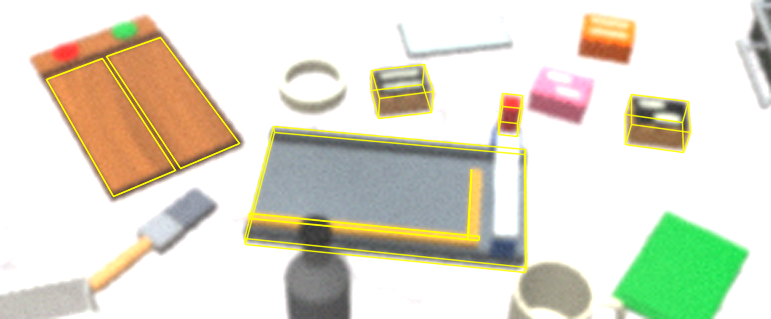

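Overlays agree with the blocks and tray. The brass stop looks several mm to the right of my drawn line, so I'm refining the checker pose from the brass colour.

```bash
python3 - <<'E'
from h import *
cs=cams()
BR=[box(45,57,-150,112,10,18),box(-55,45,100,112,10,18)]
bed=[box(-105,75,-150,165,0,10)]
obs=[]
for n in cs:
    c=cs[n]; near=cv2.dilate((render(c,bed,[611,32,-.09])>.1).astype(np.uint8),np.ones((7,7)))>0
    hsv=cv2.cvtColor(c["image"],cv2.COLOR_RGB2HSV); m=near&(hsv[...,0]>10)&(hsv[...,0]<30)&(hsv[...,1]>90)
    print(n,m.sum(),(render(c,BR,[611,32,-.09])).sum()); obs.append((c,m.astype(float)))
for q in (obs,obs[:1],obs[1:]): print(fit(q,BR,[611.2,32.5,-.0905]))
# red handle: top & side
for n in cs:
    c=cs[n]; hsv=cv2.cvtColor(c["image"],cv2.COLOR_RGB2HSV)
    near=render(c,[box(-140,-30,90,190,0,130)],[611,32,-.09])>.5
    m=near&((hsv[...,0]<8)|(hsv[...,0]>172))&(hsv[...,1]>110); print(n,m.sum()); obs.append((c,m.astype(float)))
H=[box(-96,-74,127,149,62,107)]
for q in (obs[2:],obs[2:3],obs[3:]): 
    from scipy.optimize import minimize_scalar
    def cost(v): return sum(1-np.minimum(m:=render(c,H,[v[0],v[1],-.085]),r).sum()/np.maximum(m,r).sum() for c,r in q)
    r=minimize(cost,[611,32],method="Nelder-Mead",options=dict(initial_simplex=[[611,32],[621,32],[611,42]])); print("handle->checker origin",r.x,r.fun)
E
```

```text
scene 469 550.2784313725491
top 403 548.592156862745
(array([ 6.10053121e+02,  3.23662486e+01, -9.39127989e-02]), np.float64(0.22943818561602575))
(array([ 6.09182611e+02,  3.21084096e+01, -9.40039169e-02]), np.float64(0.18463376135830367))
(array([ 6.11128195e+02,  3.34107660e+01, -9.17793566e-02]), np.float64(0.2563859089591185))
scene 123
top 64
handle->checker origin [610.98594284  34.3897934 ] 1.0031724765764372
handle->checker origin [604.125  33.25 ] 0.5774695841656073
handle->checker origin [612.5625   34.03125] 0.4227708414388286
```

```bash
cat >> h.py <<'E'
from scipy.spatial.transform import Rotation as Ro
C=np.array([610.5,32.5,-.092]); TR=np.array([463.9,-285,-.983])
def W(fr,x,y): return place(np.array([[x,y,0.]]),fr)[0,:2]
def plan(*ts):
    """ts: (x,y,z,yaw) world targets -> row numbers from the present pose"""
    s=env.state(); R=Ro.from_euler("xyz",s["tcp_rot"])
    print("t %.1f pos %s yaw %.3f op %.2f F %s"%(s["t"],np.round(s["eef_pos"],1),s["tcp_rot"][2],s["opening"],np.round(s["ft_force"],1)))
    for x,y,z,w in ts:
        d=R.inv().apply(np.array([x,y,z])-s["eef_pos"])/300
        r=(R.inv()*Ro.from_euler("xyz",[np.pi,0,w])).as_rotvec()/(np.pi/2)
        print(np.round([*d,*r],4).tolist())
E
python3 -c "
from h import *
plan((330,-340,220,-.5),(430,-150,220,0.2))"
```

```text
t 1.9 pos [ 218.3 -585.6  222.6] yaw -1.214 op 1.00 F [ 0.6  0.1 -0.6]
[-0.6372, -0.6347, 0.0088, 0.0, -0.0, -0.4545]
[-1.1142, -1.1683, 0.0087, 0.0, -0.0, -0.9002]
```

Call:
send_rows --moves '[[[-0.637,-0.635,0.01,0,0,-0.4545],[-0.637,-0.635,0.01,0,0,-0.4545],[-0.637,-0.635,0.01,0,0,-0.4545],[-0.637,-0.635,0.01,0,0,-0.4545],[-0.637,-0.635,0.01,0,0,-0.4545],[-0.637,-0.635,0.01,0,0,-0.4545],[-0.637,-0.635,0.01,0,0,-0.4545],[-0.637,-0.635,0.01,0,0,-0.4545]]]' --grip -1

```text
t: 2.57
eef_pos: [331.1, -336.7, 220.0]
tcp_rot: [-3.141, 0.0, -0.496]
ft_force: [0.4, -0.7, 0.2]
opening: 1.001
```

```bash
python3 -c "
from h import *
plan((430,-80,220,.2))"
```

```text
t 2.6 pos [ 331.1 -336.7  220. ] yaw -0.496 op 1.00 F [ 0.4 -0.7  0.2]
[-0.1177, -0.9094, 0.0004, -0.0002, -0.0001, -0.4434]
```

Call:
send_rows --moves '[[[-0.118,-0.91,0,0,0,-0.443],[-0.118,-0.91,0,0,0,-0.443],[-0.118,-0.91,0,0,0,-0.443],[-0.118,-0.91,0,0,0,-0.443],[-0.118,-0.91,0,0,0,-0.443],[-0.118,-0.91,0,0,0,-0.443],[-0.118,-0.91,0,0,0,-0.443],[-0.118,-0.91,0,0,0,-0.443]]]'

```text
t: 3.23
eef_pos: [431.2, -80.6, 219.8]
tcp_rot: [3.142, -0.001, 0.199]
ft_force: [0.2, -0.5, -0.3]
opening: 1.0
```

```bash
python3 - <<'E'
from h import *
cs=cams()
for b in blocks(cs): print(b)
cv2.imwrite("pics/top1.png",cv2.resize(cs["top"]["image"][:,:,::-1],None,fx=1.2,fy=1.2))
cv2.imwrite("pics/sc1.png",cs["scene"]["image"][:,:,::-1])
plan((430.5,53.9,220,.203))
E
```

```text
([318.202, 336.348, -0.275], np.float64(0.082), 1, 69)
([430.544, 54.113, 0.206], np.float64(0.196), 2, 6)
([479.296, 372.796, -0.137], np.float64(0.078), 2, 8)
([431.081, 258.803, -0.358], np.float64(0.13), 2, 42)
t 3.4 pos [429.9 -84.4 219.6] yaw 0.195 op 1.00 F [ 0.6 -0.  -1.2]
[0.0913, -0.452, -0.0014, 0.0002, 0.0, -0.0052]
```

View pics/top1.png

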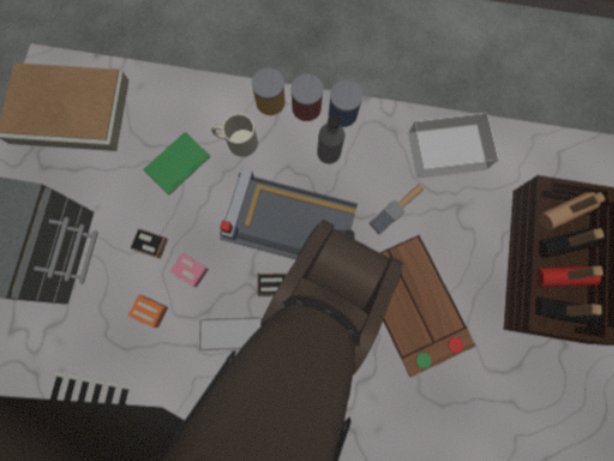

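Only the two blocks are on the table (top1: 149,242 and 271,284). I'm taking the nearer one first.

Call:
send_rows --moves '[[[0.091,-0.452,0,0,0,-0.005],[0.091,-0.452,0,0,0,-0.005],[0.091,-0.452,0,0,0,-0.005],[0.091,-0.452,0,0,0,-0.005],[0.091,-0.452,0.4,0,0,-0.005],[0.091,-0.452,0.5,0,0,-0.005],[0.091,-0.452,0.5,0,0,-0.005],[0.091,-0.452,0.5,0,0,-0.005],[0.091,-0.452,0.5,0,0,-0.005],[0.091,-0.452,0.5,0,0,-0.005]]]'

```text
t: 4.27
eef_pos: [430.2, 53.8, 69.3]
tcp_rot: [-3.141, 0.003, 0.202]
ft_force: [0.5, 0.1, 0.2]
opening: 0.999
```

```bash
python3 - <<'E'
from h import *
plan((430.5,54,20,.203))
E
```

```text
t 4.3 pos [430.2  53.8  69.3] yaw 0.202 op 1.00 F [0.5 0.1 0.2]
[0.0016, -0.0005, 0.1642, -0.0003, 0.0017, -0.0008]
```

Call:
send_rows --moves '[[[0,0,0.08,0,0,0],[0,0,0.164,0,0,0],[0,0,0.164,0,0,0],[0,0,0.164,0,0,0]]]'

```text
t: 4.6
eef_pos: [430.8, 54.3, 21.6]
tcp_rot: [3.141, -0.0, 0.203]
ft_force: [-0.3, -0.2, -0.3]
opening: 0.999
```

Call:
send_rows --moves '[[[0,0,0,0,0,0],[0,0,0,0,0,0],[0,0,0,0,0,0],[0,0,0,0,0,0],[0,0,0,0,0,0],[0,0,0,0,0,0],[0,0,0,0,0,0],[0,0,0,0,0,0],[0,0,0,0,0,0],[0,0,0,0,0,0]]]' --grip 1

```text
t: 5.43
eef_pos: [430.4, 54.8, 20.5]
tcp_rot: [3.141, -0.0, 0.204]
ft_force: [-0.6, 0.3, 5.5]
opening: 0.567
```

```bash
python3 - <<'E'
from h import *
p=W(C,12,58)
print(p)
plan((430.5,54,130,.203),(*p,130,-.092),(*p,60,-.092),(*p,31,-.092))
E
```

```text
[627.77772768  89.1522738 ]
t 5.4 pos [430.4  54.8  20.5] yaw 0.204 op 0.57 F [-0.6  0.3  5.5]
[-0.0001, 0.0028, -0.3649, 0.0001, -0.0001, 0.0005]
[0.6676, 0.0212, -0.3648, 0.0001, -0.0001, 0.1883]
[0.6676, 0.0211, -0.1314, 0.0001, -0.0001, 0.1883]
[0.6675, 0.0211, -0.0348, 0.0001, -0.0001, 0.1883]
```

Call:
send_rows --moves '[[[0,0,-0.1,0,0,0],[0,0,-0.2,0,0,0],[0,0,-0.365,0,0,0],[0.1,0.003,-0.365,0,0,0.03],[0.2,0.006,-0.365,0,0,0.06],[0.3,0.01,-0.365,0,0,0.09],[0.4,0.013,-0.365,0,0,0.12],[0.5,0.016,-0.365,0,0,0.15],[0.6,0.02,-0.365,0,0,0.188],[0.6675,0.021,-0.365,0,0,0.188],[0.6675,0.021,-0.25,0,0,0.188],[0.6675,0.021,-0.131,0,0,0.188]]]'

```text
t: 6.43
eef_pos: [629.4, 89.4, 59.8]
tcp_rot: [-3.141, -0.004, -0.091]
ft_force: [0.4, 0.6, -1.1]
opening: 0.566
```

```bash
python3 - <<'E'
from h import *
p=W(C,12,58)
plan((*p,31,-.092))
E
```

```text
t 6.4 pos [629.4  89.4  59.8] yaw -0.091 op 0.57 F [ 0.4  0.6 -1.1]
[-0.0057, 0.0013, 0.0959, -0.0003, -0.0025, 0.0003]
```

Call:
send_rows --moves '[[[-0.004,0,0.04,0,0,0],[-0.004,0,0.075,0,0,0],[-0.004,0,0.094,0,0,0],[-0.004,0,0.095,0,0,0],[-0.004,0,0.095,0,0,0]]]'

```text
t: 6.85
eef_pos: [627.1, 89.3, 32.3]
tcp_rot: [-3.141, -0.001, -0.092]
ft_force: [-0.0, 0.4, 0.1]
opening: 0.564
```

```bash
python3 - <<'E'
from h import *
p=W(C,12,58)
plan((*p,31,-.092))
E
```

```text
t 6.8 pos [627.1  89.3  32.3] yaw -0.092 op 0.56 F [-0.   0.4  0.1]
[0.0024, 0.0001, 0.0043, -0.0001, -0.0009, 0.0002]
```

Call:
send_rows --moves '[[[0,0,0.0045,0,0,0],[0,0,0.0045,0,0,0],[0,0,0.0045,0,0,0]]]'

```text
t: 7.1
eef_pos: [626.8, 89.2, 30.6]
tcp_rot: [-3.142, -0.001, -0.092]
ft_force: [0.1, -0.6, -0.2]
opening: 0.566
```

Call:
send_rows --moves '[[[0,0,0,0,0,0],[0,0,0,0,0,0],[0,0,0,0,0,0],[0,0,0,0,0,0],[0,0,0,0,0,0],[0,0,0,0,0,0],[0,0,0,0,0,0]]]' --grip -1

```text
t: 7.68
eef_pos: [626.5, 89.2, 29.8]
tcp_rot: [3.142, -0.0, -0.092]
ft_force: [-0.3, -0.3, -0.1]
opening: 0.974
```

Call:
send_rows --moves '[[[0.03,0,0,0,0,0],[0.05,0,0,0,0,0],[0.062,0,0,0,0,0],[0.068,0,0,0,0,0],[0.072,0,0,0,0,0],[0.076,0,0,0,0,0],[0.08,0,0,0,0,0],[0.082,0,0,0,0,0],[0.084,0,0,0,0,0],[0.084,0,0,0,0,0]]]'

```text
t: 8.52
eef_pos: [651.6, 86.9, 29.9]
tcp_rot: [3.142, -0.0, -0.092]
ft_force: [-0.1, -0.5, -0.3]
opening: 0.997
```

Call:
send_rows --moves '[[[0.0025,0,0,0,0,0],[0.0025,0,0,0,0,0],[0.0025,0,0,0,0,0]]]'

```text
t: 8.77
eef_pos: [652.4, 86.9, 29.9]
tcp_rot: [3.142, -0.0, -0.092]
ft_force: [0.1, -0.3, -0.8]
opening: 1.001
```

Call:
send_rows --moves '[[[0.003,0,0,0,0,0],[0.003,0,0,0,0,0],[0.003,0,0,0,0,0]]]'

```text
t: 9.02
eef_pos: [653.3, 86.8, 29.9]
tcp_rot: [3.142, -0.0, -0.092]
ft_force: [0.3, -0.7, -0.8]
opening: 1.002
```

Call:
send_rows --moves '[[[0.005,0,0,0,0,0],[0.005,0,0,0,0,0],[0.005,0,0,0,0,0]]]'

```text
t: 9.27
eef_pos: [654.8, 86.6, 29.9]
tcp_rot: [3.142, -0.0, -0.092]
ft_force: [-0.7, -0.5, 0.6]
opening: 0.996
```

Call:
send_rows --moves '[[[0.004,0,0,0,0,0],[0.004,0,0,0,0,0],[0.004,0,0,0,0,0]]]'

```text
t: 9.52
eef_pos: [655.7, 86.7, 29.8]
tcp_rot: [3.142, 0.001, -0.092]
ft_force: [-2.5, 0.5, 0.9]
opening: 0.999
```

Call:
send_rows --moves '[[[0.004,0,0,0,0,0],[0.004,0,0,0,0,0],[0.004,0,0,0,0,0]]]'

```text
t: 9.77
eef_pos: [655.7, 86.7, 29.7]
tcp_rot: [3.141, 0.003, -0.092]
ft_force: [-8.2, 3.0, 3.5]
opening: 1.002
```

Call:
send_rows --moves '[[[-0.04,0,0,0,0,0],[-0.06,0,0,0,0,0],[-0.065,0,-0.1,0,0,0],[-0.065,0,-0.23,0,0,0],[-0.065,0,-0.36,0,0,0],[-0.065,0,-0.5,0,0,0],[-0.2,0,-0.5,0,0,0],[-0.33,0,-0.5,0,0,0],[-0.45,0,-0.5,0,0,0],[-0.45,0,-0.5,0,0,0]]]'

```text
t: 10.6
eef_pos: [516.9, 99.3, 180.1]
tcp_rot: [3.141, 0.003, -0.091]
ft_force: [1.6, -1.2, 0.9]
opening: 0.993
```

```bash
python3 - <<'E'
from h import *
cs=cams()
for b in blocks(cs)+blocks(cs,10): print(b)
plan((479.2,372.5,180,-.15))
E
```

```text
([479.382, 372.994, -0.171], np.float64(0.171), 2, 6)
([637.416, 56.305, 0.325], np.float64(0.678), 1, 13)
([480.306, 370.446, -0.169], np.float64(0.215), 2, 6)
([631.968, 65.454, 0.381], np.float64(0.684), 1, 13)
t 10.9 pos [523.7  98.6 179.7] yaw -0.092 op 1.00 F [-0.  -0.3  0.3]
[-0.2315, -0.8954, -0.0011, 0.0, -0.0004, 0.037]
```

Call:
send_rows --moves '[[[-0.231,-0.896,0,0,0,0.043],[-0.231,-0.896,0,0,0,0.043],[-0.231,-0.896,0,0,0,0.043],[-0.231,-0.896,0,0,0,0.043],[-0.231,-0.896,0,0,0,0.043],[-0.231,-0.896,0,0,0,0.043],[-0.231,-0.896,0,0,0,0.043],[-0.231,-0.896,0,0,0,0.043],[-0.231,-0.896,0.2,0,0,0.043],[-0.231,-0.896,0.36,0,0,0.043],[-0.231,-0.896,0.36,0,0,0.043],[-0.231,-0.896,0.36,0,0,0.043]]]'

```text
t: 11.9
eef_pos: [476.8, 371.3, 66.5]
tcp_rot: [3.136, 0.006, -0.16]
ft_force: [-0.9, 0.7, -0.0]
opening: 1.001
```

```bash
python3 - <<'E'
from h import *
cs=cams()
for b in blocks(cs): print(b)
plan((479.3,372.7,20,-.16))
E
```

```text
([635.661, 87.895, -0.093], np.float64(0.207), 2, 9)
([318.1, 334.187, -0.259], np.float64(0.103), 2, 64)
([430.817, 259.35, -0.34], np.float64(0.098), 2, 37)
([374.484, -335.947, -0.904], np.float64(0.902), 1, 39)
([479.144, 370.993, -0.188], np.float64(0.27), 2, 9)
([608.334, -43.233, 0.554], np.float64(0.91), 1, 1)
t 12.1 pos [479.4 373.2  73.6] yaw -0.160 op 1.00 F [-0.2 -0.3  0.4]
[-0.0006, 0.0019, 0.1785, -0.001, -0.0013, 0.0003]
```

Call:
send_rows --moves '[[[0,0.002,0.08,0,0,0],[0,0.002,0.16,0,0,0],[0,0.002,0.1785,0,0,0],[0,0.002,0.1785,0,0,0],[0,0.002,0.1785,0,0,0]]]'

```text
t: 12.52
eef_pos: [478.9, 372.6, 19.8]
tcp_rot: [-3.141, -0.001, -0.159]
ft_force: [0.4, -0.4, 0.1]
opening: 1.0
```

Call:
send_rows --moves '[[[0,0,0,0,0,0],[0,0,0,0,0,0],[0,0,0,0,0,0],[0,0,0,0,0,0],[0,0,0,0,0,0],[0,0,0,0,0,0],[0,0,0,0,0,0],[0,0,0,0,0,0],[0,0,0,0,0,0],[0,0,0,0,0,0]]]' --grip 1

```text
t: 13.35
eef_pos: [478.3, 372.2, 18.3]
tcp_rot: [-3.142, -0.0, -0.159]
ft_force: [-0.0, -0.1, 1.6]
opening: 0.565
```

```bash
sed -i 's/610.5,32.5,-.092/611.8,32.5,-.092/' h.py; python3 - <<'E'
from h import *
p=W(C,12,-18)
print(p)
plan((479,372.7,160,-.16),(500,185,160,-.092),(*p,160,-.092),(*p,60,-.092))
E
```

```text
[622.09558689  13.473679  ]
t 13.3 pos [478.3 372.2  18.3] yaw -0.159 op 0.57 F [-0.  -0.1  1.6]
[0.0022, -0.002, -0.4722, -0.0, -0.0001, 0.0005]
[0.1706, 0.6047, -0.4722, -0.0, -0.0001, -0.0428]
[0.663, 1.1047, -0.4721, -0.0, -0.0001, -0.0428]
[0.663, 1.1047, -0.1387, -0.0, -0.0001, -0.0428]
```

Call:
send_rows --moves '[[[0,0,-0.13,0,0,0],[0,0,-0.26,0,0,0],[0,0,-0.39,0,0,0],[0,0,-0.472,0,0,0],[0.03,0.12,-0.472,0,0,-0.01],[0.06,0.23,-0.472,0,0,-0.02],[0.09,0.35,-0.472,0,0,-0.03],[0.12,0.47,-0.472,0,0,-0.043],[0.17,0.605,-0.472,0,0,-0.043],[0.17,0.605,-0.472,0,0,-0.043],[0.17,0.605,-0.472,0,0,-0.043]]]'

```text
t: 14.27
eef_pos: [500.1, 183.1, 159.9]
tcp_rot: [3.141, 0.0, -0.095]
ft_force: [-1.0, 0.2, -0.4]
opening: 0.567
```

```bash
python3 - <<'E'
from h import *
p=W(C,12,-18)
plan((*p,160,-.092),(*p,50,-.092))
E
```

```text
t 14.3 pos [500.1 183.1 159.9] yaw -0.095 op 0.57 F [-1.   0.2 -0.4]
[0.4584, 0.5241, -0.0002, 0.0001, 0.0001, -0.0021]
[0.4585, 0.5241, 0.3665, 0.0001, 0.0001, -0.0021]
```

Call:
send_rows --moves '[[[0.09,0.1,0,0,0,-0.002],[0.18,0.2,0,0,0,-0.002],[0.27,0.3,0,0,0,-0.002],[0.36,0.4,0,0,0,-0.002],[0.42,0.49,0,0,0,-0.002],[0.4585,0.524,0,0,0,-0.002],[0.4585,0.524,0,0,0,-0.002],[0.4585,0.524,0.12,0,0,-0.002],[0.4585,0.524,0.24,0,0,-0.002],[0.4585,0.524,0.36,0,0,-0.002],[0.4585,0.524,0.3665,0,0,-0.002],[0.4585,0.524,0.3665,0,0,-0.002]]]'

```text
t: 15.27
eef_pos: [621.4, 17.4, 49.0]
tcp_rot: [-3.142, 0.004, -0.087]
ft_force: [0.5, -0.3, -1.2]
opening: 0.566
```

```bash
python3 - <<'E'
from h import *
p=W(C,12,-18)
plan((*p,29.5,-.092))
E
```

```text
t 15.3 pos [621.4  17.4  49. ] yaw -0.087 op 0.57 F [ 0.5 -0.3 -1.2]
[0.0037, 0.0128, 0.0649, -0.0, 0.0023, 0.0031]
```

Call:
send_rows --moves '[[[0,0,0,0,0,0],[0,0,0.03,0,0,0],[0,0,0.055,0,0,0],[0,0,0.063,0,0,0],[0,0,0.063,0,0,0],[0,0,0.063,0,0,0]]]'

```text
t: 15.77
eef_pos: [623.7, 15.7, 33.2]
tcp_rot: [3.141, -0.004, -0.089]
ft_force: [0.4, -1.7, 8.5]
opening: 0.568
```

Call:
send_rows --moves '[[[0,0,0,0,0,0],[0,0,0,0,0,0],[0,0,0,0,0,0],[0,0,0,0,0,0],[0,0,0,0,0,0],[0,0,0,0,0,0],[0,0,0,0,0,0]]]' --grip -1

```text
t: 16.35
eef_pos: [622.3, 15.8, 31.0]
tcp_rot: [3.142, 0.0, -0.089]
ft_force: [-0.1, -1.7, 0.3]
opening: 0.979
```

```bash
python3 - <<'E'
from h import *
p=env.state()["eef_pos"]; q=W([0,0,-C[2]],*(p[:2]-C[:2])); print("checker xy",q)
plan()
E
```

```text
checker xy [ 11.99744065 -15.65971601]
t 16.4 pos [622.3  15.8  31. ] yaw -0.089 op 0.98 F [-0.1 -1.7  0.3]
```

Call:
send_rows --moves '[[[0,0,-0.1,0,0,0],[0,0,-0.23,0,0,0],[0,0,-0.36,0,0,0],[0,0,-0.5,0,0,0],[-0.12,0,-0.6,0,0,0],[-0.25,0,-0.6,0,0,0],[-0.37,0,-0.6,0,0,0],[-0.5,0,-0.6,0,0,0],[-0.5,0.1,-0.6,0,0,0],[-0.5,0.25,-0.6,0,0,0],[-0.5,0.35,-0.6,0,0,0]]]'

```text
t: 17.27
eef_pos: [463.0, -76.7, 211.6]
tcp_rot: [3.141, -0.001, -0.087]
ft_force: [0.5, 0.3, -0.7]
opening: 1.002
```

```bash
python3 - <<'E'
from h import *
cs=cams()
ims=[]
for n in ("top","scene"):
    c=cs[n]; q=proj(c,[[*C[:2],20]])[0].astype(int)
    ims.append(cv2.resize(c["image"][q[1]-50:q[1]+50,q[0]-66:q[0]+66,::-1],None,fx=5.5,fy=5.5,interpolation=cv2.INTER_CUBIC))
im=cv2.resize(np.vstack(ims),None,fx=.54,fy=.54); cv2.imwrite("pics/c2.png",cv2.convertScaleAbs(im,alpha=1.6))
for d in blocks(cs,10):
    if d[0][0]>550: print(d, W([0,0,-C[2]],d[0][0]-C[0],d[0][1]-C[1]))
E
```

```text
([632.254, 86.676, -0.1], np.float64(0.162), 2, 9) [15.39033577 55.82600341]
([551.23, 157.004, 0.025], np.float64(0.834), 1, 3) [-71.75206505 118.41288814]
([821.112, -28.424, 0.076], np.float64(0.406), 1, 1) [214.02392078 -41.43680073]
([626.084, 17.847, -0.205], np.float64(0.26), 2, 16) [ 15.56976786 -13.27875724]
```

View pics/c2.png

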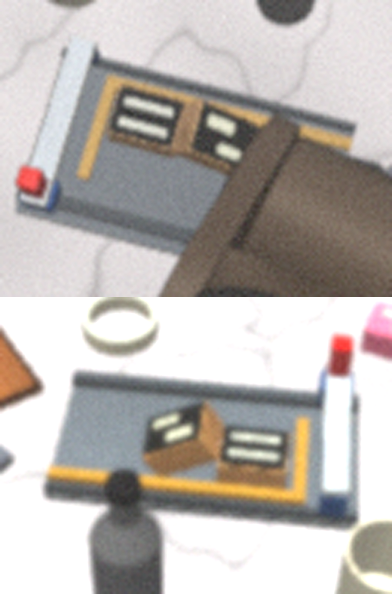

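Block B is leaning on the edge of block A (c2 lower half, 185,435): A's face was nearer than I reckoned. I'll regrip it, draw it away toward -y and let it fall flat.

```bash
python3 - <<'E'
from h import *
p=W(C,14,-17)
plan((*p,210,-.092),(*p,90,-.092),(*p,35,-.092))
E
```

```text
t 17.5 pos [463.5 -76.1 211.1] yaw -0.091 op 1.00 F [-1.1 -0.6  0.3]
[0.5062, -0.3485, 0.0036, -0.0001, 0.0, 0.0008]
[0.5062, -0.3485, 0.4036, -0.0001, 0.0, 0.0008]
[0.5062, -0.3484, 0.5869, -0.0001, 0.0, 0.0008]
```

Call:
send_rows --moves '[[[0.1,-0.07,0,0,0,0],[0.2,-0.14,0,0,0,0],[0.3,-0.21,0,0,0,0],[0.4,-0.28,0,0,0,0],[0.5,-0.348,0,0,0,0],[0.506,-0.348,0.13,0,0,0],[0.506,-0.348,0.26,0,0,0],[0.506,-0.348,0.4,0,0,0],[0.506,-0.348,0.5,0,0,0],[0.506,-0.348,0.57,0,0,0],[0.506,-0.348,0.586,0,0,0],[0.506,-0.348,0.586,0,0,0]]]'

```text
t: 18.47
eef_pos: [623.4, 16.3, 34.0]
tcp_rot: [3.142, 0.003, -0.087]
ft_force: [0.3, -0.8, 0.4]
opening: 0.999
```

Call:
send_rows --moves '[[[0,0,0,0,0,0],[0,0,0,0,0,0],[0,0,0,0,0,0],[0,0,0,0,0,0],[0,0,0,0,0,0],[0,0,0,0,0,0],[0,0,0,0,0,0],[0,0,0,0,0,0],[0,0,0,0,0,0],[0,0,0,0,0,0]]]' --grip 1

```text
t: 19.3
eef_pos: [624.2, 15.0, 35.5]
tcp_rot: [3.141, -0.0, -0.089]
ft_force: [-0.8, -0.3, 3.7]
opening: 0.573
```

Call:
send_rows --moves '[[[0,0,-0.01,0,0,0],[0,0,-0.025,0,0,0],[0,0.03,-0.025,0,0,0],[0,0.06,-0.025,0,0,0],[0,0.08,-0.025,0,0,0],[0,0.08,-0.025,0,0,0],[0,0.08,-0.01,0,0,0],[0,0.08,0,0,0,0],[0,0.08,0,0,0,0]]]'

```text
t: 20.05
eef_pos: [622.0, -8.8, 35.1]
tcp_rot: [3.141, 0.0, -0.088]
ft_force: [-0.8, -0.9, 2.6]
opening: 0.569
```

Call:
send_rows --moves '[[[0,0,0,0,0,0],[0,0,0,0,0,0],[0,0,0,0,0,0],[0,0,0,0,0,0],[0,0,0,0,0,0],[0,0,0,0,0,0],[0,0,0,0,0,0]]]' --grip -1

```text
t: 20.63
eef_pos: [622.0, -8.8, 35.2]
tcp_rot: [3.142, -0.0, -0.089]
ft_force: [0.4, -0.5, 0.4]
opening: 0.981
```

Call:
send_rows --moves '[[[0,0,-0.1,0,0,0],[0,0,-0.23,0,0,0],[0,0,-0.36,0,0,0],[0,0,-0.5,0,0,0],[-0.12,0,-0.6,0,0,0],[-0.25,0.1,-0.6,0,0,0],[-0.37,0.2,-0.6,0,0,0],[-0.5,0.3,-0.6,0,0,0],[-0.5,0.5,-0.6,0,0,0],[-0.5,0.5,-0.6,0,0,0],[-0.5,0.5,-0.6,0,0,0]]]'

```text
t: 21.55
eef_pos: [457.7, -149.1, 215.8]
tcp_rot: [3.14, -0.001, -0.092]
ft_force: [0.7, 0.4, -0.2]
opening: 1.0
```

```bash
cat > look.py <<'E'
from h import *
import sys
def look(name):
    cs=cams(); ims=[]
    for n in ("top","scene"):
        c=cs[n]; q=proj(c,[[*C[:2],20]])[0].astype(int)
        ims.append(cv2.resize(c["image"][q[1]-50:q[1]+50,q[0]-66:q[0]+66,::-1],None,fx=3,fy=3,interpolation=cv2.INTER_CUBIC))
    cv2.imwrite(name,cv2.convertScaleAbs(np.hstack(ims),alpha=1.6))
    for d in blocks(cs,10):
        q=W([0,0,-C[2]],d[0][0]-C[0],d[0][1]-C[1])
        if abs(q[0])<110 and abs(q[1])<160: print("checker xy",np.round(q,1),"yaw",round(d[0][2]-C[2],3),d[1:])
look(sys.argv[1]); plan()
E
python3 look.py pics/c3.png
```

```text
checker xy [17.9 56.6] yaw 0.006 (np.float64(0.109), 2, 12)
checker xy [ 12.6 -24.7] yaw 0.014 (np.float64(0.119), 2, 7)
t 21.8 pos [ 459.5 -144.5  215.3] yaw -0.089 op 1.00 F [0.6 0.6 0.2]
```

View pics/c3.png

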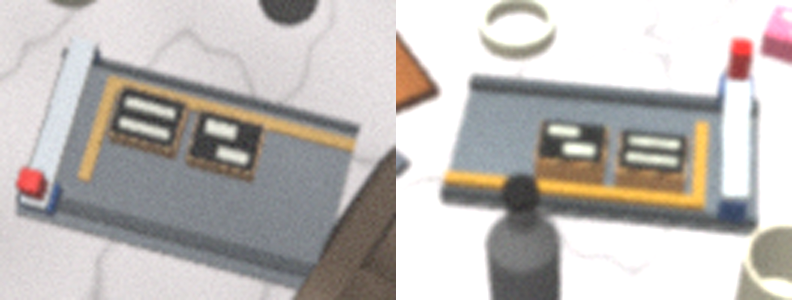

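Both blocks now lie flat in the bed with a small gap between them and to the stop (c3: 148,118 and 225,140). Next I push B to the fence.

```bash
python3 - <<'E'
from h import *
p=W(C,16,-25); q=W(C,37,-25)
plan((*p,215,-.092),(*p,30,-.092),(*q,30,-.092))
E
```

```text
t 21.8 pos [ 459.5 -144.5  215.3] yaw -0.089 op 1.00 F [0.6 0.6 0.2]
[0.5066, -0.549, 0.0009, -0.0001, -0.0, 0.0022]
[0.5066, -0.5489, 0.6176, -0.0001, -0.0, 0.0022]
[0.5766, -0.5487, 0.6176, -0.0001, -0.0, 0.0022]
```

Call:
send_rows --moves '[[[0.09,-0.1,0,0,0,0.002],[0.18,-0.2,0,0,0,0.002],[0.27,-0.3,0,0,0,0.002],[0.36,-0.4,0,0,0,0.002],[0.45,-0.5,0,0,0,0.002],[0.507,-0.549,0.05,0,0,0.002],[0.507,-0.549,0.18,0,0,0.002],[0.507,-0.549,0.31,0,0,0.002],[0.507,-0.549,0.44,0,0,0.002],[0.507,-0.549,0.55,0,0,0.002],[0.507,-0.549,0.61,0,0,0.002],[0.507,-0.549,0.617,0,0,0.002]]]'

```text
t: 22.75
eef_pos: [623.5, 7.5, 26.0]
tcp_rot: [-3.142, 0.006, -0.09]
ft_force: [-0.2, 0.7, -0.3]
opening: 1.0
```

Call:
send_rows --moves '[[[0,0,0,0,0,0],[0.02,0,0,0,0,0],[0.035,0,0,0,0,0],[0.045,0,0,0,0,0],[0.053,0,0,0,0,0],[0.06,0,0,0,0,0],[0.065,0,0,0,0,0],[0.07,0,0,0,0,0],[0.07,0,0,0,0,0],[0.07,0,0,0,0,0]]]'

```text
t: 23.58
eef_pos: [646.3, 3.6, 30.2]
tcp_rot: [3.142, -0.0, -0.092]
ft_force: [-0.2, 0.1, -0.3]
opening: 1.002
```

```bash
cat > cx.py <<'E'
from h import *
p=env.state()["eef_pos"]; print("checker xy",np.round(W([0,0,-C[2]],*(p[:2]-C[:2])),1)); plan()
E
python3 cx.py
```

```text
checker xy [ 37.  -25.6]
t 23.6 pos [646.3   3.6  30.2] yaw -0.092 op 1.00 F [-0.2  0.1 -0.3]
```

Call:
send_rows --moves '[[[0.004,0,0,0,0,0],[0.004,0,0,0,0,0],[0.004,0,0,0,0,0]]]'

```text
t: 23.83
eef_pos: [647.5, 3.5, 30.1]
tcp_rot: [3.141, -0.0, -0.092]
ft_force: [-0.1, 0.3, -0.0]
opening: 0.998
```

Call:
send_rows --moves '[[[0.004,0,0,0,0,0],[0.004,0,0,0,0,0],[0.004,0,0,0,0,0]]]'

```text
t: 24.08
eef_pos: [647.8, 3.7, 30.0]
tcp_rot: [-3.142, 0.002, -0.092]
ft_force: [-4.7, 1.7, 2.6]
opening: 1.002
```

Call:
send_rows --moves '[[[0.004,0,0,0,0,0],[0.004,0,0,0,0,0],[0.004,0,0,0,0,0]]]'

```text
t: 24.33
eef_pos: [647.8, 3.7, 29.9]
tcp_rot: [3.142, 0.005, -0.092]
ft_force: [-10.3, 0.8, 5.3]
opening: 0.998
```

Call:
send_rows --moves '[[[-0.03,0,0,0,0,0],[-0.06,0,0,0,0,0],[-0.07,0,-0.1,0,0,0],[-0.07,0,-0.23,0,0,0],[-0.07,0.1,-0.25,0,0,0],[-0.07,0.19,-0.25,0,0,0],[-0.07,0.19,-0.25,0,0,0],[-0.07,0.19,-0.25,0,0,0]]]'

```text
t: 25.0
eef_pos: [623.4, -52.5, 105.4]
tcp_rot: [3.141, -0.001, -0.094]
ft_force: [-0.2, 0.5, -0.1]
opening: 1.0
```

Call:
send_rows --moves '[[[0,0,0,0,0,0],[0,0,0,0,0,0],[0,0,0,0,0,0],[0,0,0,0,0,0],[0,0,0,0,0,0],[0,0,0,0,0,0],[0,0,0,0,0,0],[0,0,0,0,0,0],[0,0,0,0,0,0],[0,0,0,0,0,0],[0,0,0,0,0,0],[0,0,0,0,0,0]]]' --grip 1

```text
t: 26.0
eef_pos: [623.8, -51.5, 105.2]
tcp_rot: [3.142, -0.0, -0.092]
ft_force: [0.1, -0.6, -0.2]
opening: 0.215
```

```bash
python3 cx.py; python3 - <<'E'
from h import *
plan((*W(C,18,-82),29,-.092),(*W(C,18,-54),29,-.092))
E
```

```text
checker xy [ 19.6 -82.6]
t 26.0 pos [623.8 -51.5 105.2] yaw -0.092 op 0.22 F [ 0.1 -0.6 -0.2]
t 26.0 pos [623.8 -51.5 105.2] yaw -0.092 op 0.22 F [ 0.1 -0.6 -0.2]
[-0.0054, -0.0019, 0.2539, 0.0, -0.0, 0.0001]
[-0.0054, -0.0952, 0.2539, 0.0, -0.0, 0.0001]
```

Call:
send_rows --moves '[[[-0.005,0,0.1,0,0,0],[-0.005,0,0.2,0,0,0],[-0.005,0,0.25,0,0,0],[-0.005,0,0.254,0,0,0],[-0.005,0,0.254,0,0,0],[-0.005,-0.03,0.254,0,0,0],[-0.005,-0.045,0.254,0,0,0],[-0.005,-0.06,0.254,0,0,0],[-0.005,-0.07,0.254,0,0,0],[-0.005,-0.08,0.254,0,0,0],[-0.005,-0.085,0.254,0,0,0],[-0.005,-0.09,0.254,0,0,0]]]'

```text
t: 27.0
eef_pos: [624.9, -24.3, 29.2]
tcp_rot: [3.141, -0.001, -0.091]
ft_force: [-0.4, -1.4, 0.8]
opening: 0.002
```

Call:
send_rows --moves '[[[0,-0.005,0,0,0,0],[0,-0.005,0,0,0,0],[0,-0.005,0,0,0,0]]]'

```text
t: 27.25
eef_pos: [624.8, -23.0, 28.9]
tcp_rot: [3.142, 0.0, -0.092]
ft_force: [0.2, 0.7, -0.8]
opening: 0.005
```

Call:
send_rows --moves '[[[0,-0.005,0,0,0,0],[0,-0.005,0,0,0,0],[0,-0.005,0,0,0,0]]]'

```text
t: 27.5
eef_pos: [625.0, -21.5, 28.9]
tcp_rot: [3.142, 0.0, -0.092]
ft_force: [-0.3, -0.7, -0.0]
opening: 0.007
```

```bash
python3 cx.py
```

```text
checker xy [ 18.1 -52.5]
t 27.5 pos [625.  -21.5  28.9] yaw -0.092 op 0.01 F [-0.3 -0.7 -0. ]
```

Call:
send_rows --moves '[[[0,-0.004,0,0,0,0],[0,-0.004,0,0,0,0],[0,-0.004,0,0,0,0]]]'

```text
t: 27.75
eef_pos: [625.0, -20.8, 28.9]
tcp_rot: [3.141, 0.0, -0.092]
ft_force: [-1.3, -4.7, -0.6]
opening: 0.005
```

Call:
send_rows --moves '[[[0,-0.004,0,0,0,0],[0,-0.004,0,0,0,0],[0,-0.004,0,0,0,0]]]'

```text
t: 28.0
eef_pos: [625.0, -20.7, 29.1]
tcp_rot: [3.14, 0.0, -0.092]
ft_force: [-3.6, -12.9, 0.9]
opening: 0.002
```

Call:
send_rows --moves '[[[0,-0.004,0,0,0,0],[0,-0.004,0,0,0,0],[0,-0.004,0,0,0,0]]]'

```text
t: 28.25
eef_pos: [625.1, -20.6, 29.2]
tcp_rot: [3.139, 0.0, -0.092]
ft_force: [-3.1, -21.2, 2.1]
opening: 0.003
```

Call:
send_rows --moves '[[[0,0.02,0,0,0,0],[0,0.05,0,0,0,0],[0,0.06,-0.1,0,0,0],[0,0.06,-0.23,0,0,0],[0,0.06,-0.36,0,0,0],[0,0.06,-0.5,0,0,0],[-0.12,0.1,-0.55,0,0,0],[-0.25,0.15,-0.55,0,0,0],[-0.37,0.25,-0.55,0,0,0],[-0.5,0.35,-0.55,0,0,0],[-0.5,0.45,-0.55,0,0,0]]]' --grip -1

```text
t: 29.17
eef_pos: [459.6, -137.2, 194.3]
tcp_rot: [-3.141, 0.001, -0.09]
ft_force: [3.1, 0.1, 0.6]
opening: 0.719
```

```bash
sed -i 's/611.8,32.5,-.092/611.8,33.7,-.092/' h.py; python3 look.py pics/c4.png
```

```text
checker xy [16.  -6.6] yaw 0.006 (np.float64(0.094), 2, 10)
checker xy [15.5 66.8] yaw -0.008 (np.float64(0.118), 1, 10)
t 29.4 pos [ 463.5 -139.4  194.2] yaw -0.094 op 0.89 F [-0.3 -0.1 -1.1]
```

View pics/c4.png

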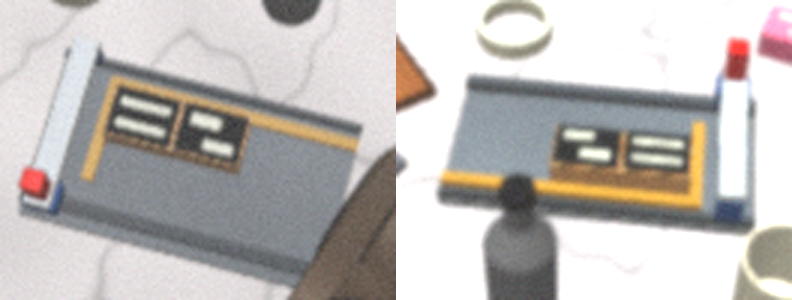

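Both blocks are homed and the row is closed (c4). I'll do one more light fence push across the seam to be sure, then go to the carriage.

```bash
python3 - <<'E'
from h import *
p=W(C,17,30); q=W(C,36.5,30)
plan((*p,194,-.092),(*p,30,-.092),(*q,30,-.092))
E
```

```text
t 29.4 pos [ 463.5 -139.4  194.2] yaw -0.094 op 0.89 F [-0.3 -0.1 -1.1]
[0.4946, -0.721, 0.0012, -0.0001, -0.0005, -0.0013]
[0.4942, -0.721, 0.5478, -0.0001, -0.0005, -0.0013]
[0.5592, -0.7211, 0.5479, -0.0001, -0.0005, -0.0013]
```

Call:
send_rows --moves '[[[0.08,-0.12,0,0,0,0],[0.16,-0.24,0,0,0,0],[0.24,-0.36,0,0,0,0],[0.32,-0.47,0,0,0,0],[0.4,-0.58,0,0,0,0],[0.47,-0.69,0,0,0,0],[0.494,-0.721,0,0,0,0],[0.494,-0.721,0.13,0,0,0],[0.494,-0.721,0.26,0,0,0],[0.494,-0.721,0.38,0,0,0],[0.494,-0.721,0.5,0,0,0],[0.494,-0.721,0.547,0,0,0]]]'

```text
t: 30.37
eef_pos: [628.8, 64.5, 24.9]
tcp_rot: [3.141, 0.006, -0.09]
ft_force: [-0.2, 0.1, -1.2]
opening: 0.997
```

Call:
send_rows --moves '[[[0,0,0,0,0,0],[0,0,0,0,0,0],[0.02,0,0,0,0,0],[0.035,0,0,0,0,0],[0.045,0,0,0,0,0],[0.055,0,0,0,0,0],[0.062,0,0,0,0,0],[0.065,0,0,0,0,0],[0.065,0,0,0,0,0],[0.065,0,0,0,0,0]]]'

```text
t: 31.2
eef_pos: [650.3, 61.4, 29.9]
tcp_rot: [3.142, 0.0, -0.092]
ft_force: [0.0, 0.1, 1.2]
opening: 1.0
```

Call:
send_rows --moves '[[[0.005,0,0,0,0,0],[0.005,0,0,0,0,0],[0.005,0,0,0,0,0]]]'

```text
t: 31.45
eef_pos: [651.9, 61.3, 29.8]
tcp_rot: [3.142, 0.0, -0.092]
ft_force: [0.0, -0.2, -0.4]
opening: 1.002
```

Call:
send_rows --moves '[[[0.005,0,0,0,0,0],[0.005,0,0,0,0,0],[0.005,0,0,0,0,0]]]'

```text
t: 31.7
eef_pos: [653.3, 61.1, 29.8]
tcp_rot: [3.141, 0.0, -0.092]
ft_force: [-1.7, 0.5, 0.3]
opening: 1.002
```

```bash
python3 cx.py
```

```text
checker xy [38.8 31.1]
t 31.7 pos [653.3  61.1  29.8] yaw -0.092 op 1.00 F [-1.7  0.5  0.3]
```

Call:
send_rows --moves '[[[0.006,0,0,0,0,0],[0.006,0,0,0,0,0],[0.006,0,0,0,0,0]]]'

```text
t: 31.95
eef_pos: [653.3, 61.2, 29.6]
tcp_rot: [3.141, 0.005, -0.092]
ft_force: [-8.5, -0.4, 4.3]
opening: 0.998
```

Call:
send_rows --moves '[[[-0.03,0,0,0,0,0],[-0.06,0,0,0,0,0],[-0.07,0,-0.1,0,0,0],[-0.07,0,-0.23,0,0,0],[-0.07,0,-0.36,0,0,0],[-0.07,0,-0.5,0,0,0],[-0.15,0,-0.5,0,0,0],[-0.25,0,-0.5,0,0,0],[-0.35,0,-0.5,0,0,0],[-0.41,0,-0.5,0,0,0],[-0.41,0,-0.5,0,0,0],[-0.41,0,-0.5,0,0,0]]]'

```text
t: 32.95
eef_pos: [532.3, 72.4, 180.4]
tcp_rot: [-3.142, -0.002, -0.091]
ft_force: [1.5, -0.9, -0.0]
opening: 1.001
```

```bash
python3 cx.py; python3 - <<'E'
from h import *
p=W(C,-85,138)
plan((*p,180,-.092),(*p,83,-.092))
E
```

```text
checker xy [-82.7  31.2]
t 33.0 pos [532.3  72.4 180.4] yaw -0.091 op 1.00 F [ 1.5 -0.9 -0. ]
t 33.0 pos [532.3  72.4 180.4] yaw -0.091 op 1.00 F [ 1.5 -0.9 -0. ]
[-0.0075, -0.3559, 0.0015, -0.0, -0.001, 0.0004]
[-0.008, -0.3559, 0.3248, -0.0, -0.001, 0.0004]
```

Call:
send_rows --moves '[[[-0.004,-0.1,0,0,0,0],[-0.004,-0.2,0,0,0,0],[-0.004,-0.3,0,0,0,0],[-0.004,-0.356,0,0,0,0],[-0.004,-0.356,0,0,0,0],[-0.004,-0.356,0.1,0,0,0],[-0.004,-0.356,0.2,0,0,0],[-0.004,-0.356,0.29,0,0,0],[-0.004,-0.356,0.32,0,0,0],[-0.004,-0.356,0.325,0,0,0],[-0.004,-0.356,0.325,0,0,0]]]'

```text
t: 33.87
eef_pos: [541.8, 178.4, 82.5]
tcp_rot: [3.141, 0.0, -0.092]
ft_force: [-0.6, -0.4, 0.2]
opening: 0.997
```

Call:
send_rows --moves '[[[0,0,0,0,0,0],[0,0,0,0,0,0],[0,0,0,0,0,0],[0,0,0,0,0,0],[0,0,0,0,0,0],[0,0,0,0,0,0],[0,0,0,0,0,0],[0,0,0,0,0,0],[0,0,0,0,0,0],[0,0,0,0,0,0],[0,0,0,0,0,0],[0,0,0,0,0,0]]]' --grip 1

```text
t: 34.87
eef_pos: [540.3, 178.7, 82.3]
tcp_rot: [3.141, 0.002, -0.092]
ft_force: [5.6, 1.5, 1.8]
opening: 0.23
```

Call:
send_rows --moves '[[[0,0,0,0,0,0],[0,0,0,0,0,0],[0,0,0,0,0,0],[0,0,0,0,0,0]]]'

```text
t: 35.2
eef_pos: [540.4, 178.8, 82.3]
tcp_rot: [3.141, 0.002, -0.092]
ft_force: [-5.6, 0.7, 3.4]
opening: 0.227
```

```bash
python3 cx.py; python3 - <<'E'
from h import *
plan((*W(C,-85,-97),83,-.092))
E
```

```text
checker xy [-84.4 137.9]
t 35.2 pos [540.4 178.8  82.3] yaw -0.092 op 0.23 F [-5.6  0.7  3.4]
t 35.2 pos [540.4 178.8  82.3] yaw -0.092 op 0.23 F [-5.6  0.7  3.4]
[-0.002, 0.783, -0.0022, 0.0002, 0.0011, 0.0]
```

Call:
send_rows --moves '[[[0,0.03,0,0,0,0],[0,0.08,0,0,0,0],[0,0.15,0,0,0,0],[0,0.22,0,0,0,0],[0,0.29,0,0,0,0],[0,0.36,0,0,0,0],[0,0.43,0,0,0,0],[0,0.5,0,0,0,0],[0,0.57,0,0,0,0],[0,0.64,0,0,0,0],[0,0.7,0,0,0,0],[0,0.74,0,0,0,0]]]'

```text
t: 36.2
eef_pos: [519.3, -43.0, 82.3]
tcp_rot: [-3.141, 0.003, -0.093]
ft_force: [-8.2, 6.3, 4.9]
opening: 0.235
```

Call:
send_rows --moves '[[[0,0.015,0,0,0,0],[0,0.03,0,0,0,0],[0,0.04,0,0,0,0],[0,0.043,0,0,0,0],[0,0.043,0,0,0,0],[0,0.043,0,0,0,0]]]'

```text
t: 36.7
eef_pos: [518.1, -54.5, 82.3]
tcp_rot: [-3.141, 0.003, -0.092]
ft_force: [-9.1, 6.6, 4.8]
opening: 0.231
```

```bash
python3 cx.py
```

```text
checker xy [-85.2 -96.4]
t 36.7 pos [518.1 -54.5  82.3] yaw -0.092 op 0.23 F [-9.1  6.6  4.8]
```

Call:
send_rows --moves '[[[0,0.008,0,0,0,0],[0,0.015,0,0,0,0],[0,0.016,0,0,0,0],[0,0.016,0,0,0,0]]]'

```text
t: 37.03
eef_pos: [517.7, -59.2, 82.3]
tcp_rot: [-3.141, 0.003, -0.092]
ft_force: [-9.5, 7.5, 6.2]
opening: 0.229
```

Call:
send_rows --moves '[[[0,0.005,0,0,0,0],[0,0.005,0,0,0,0],[0,0.005,0,0,0,0]]]'

```text
t: 37.28
eef_pos: [517.6, -60.3, 82.3]
tcp_rot: [-3.14, 0.003, -0.092]
ft_force: [-7.3, 9.3, 5.6]
opening: 0.229
```

Call:
send_rows --moves '[[[0,0.005,0,0,0,0],[0,0.005,0,0,0,0],[0,0.005,0,0,0,0]]]'

```text
t: 37.53
eef_pos: [517.6, -60.6, 82.2]
tcp_rot: [-3.139, 0.003, -0.092]
ft_force: [-5.0, 20.2, 5.7]
opening: 0.226
```

```bash
python3 cx.py
```

```text
checker xy [ -85.2 -102.6]
t 37.5 pos [517.6 -60.6  82.2] yaw -0.092 op 0.23 F [-5.  20.2  5.7]
```

Force jumped to 20 N at 240.5 mm of travel, so the carriage is at its end. Opening the jaws to let it snap back.

Call:
send_rows --moves '[[[0,0,0,0,0,0],[0,0,0,0,0,0],[0,0,0,0,0,0],[0,0,0,0,0,0],[0,0,0,0,0,0],[0,0,0,0,0,0],[0,0,0,0,0,0],[0,0,0,0,0,0],[0,0,0,0,0,0],[0,0,0,0,0,0],[0,0,0,0,0,0],[0,0,0,0,0,0]]]' --grip -1

```text
t: 38.53
eef_pos: [519.1, -63.0, 82.4]
tcp_rot: [3.141, -0.0, -0.092]
ft_force: [-0.5, -0.4, 1.2]
opening: 0.98
```

Call:
send_rows --moves '[[[0,0.05,-0.1,0,0,0],[0,0.1,-0.2,0,0,0],[-0.1,0.2,-0.3,0,0,0],[-0.15,0.3,-0.4,0,0,0],[-0.15,0.3,-0.4,0,0,0],[-0.15,0.3,-0.4,0,0,0]]]'

```text
t: 39.03
eef_pos: [465.8, -150.2, 204.5]
tcp_rot: [3.14, -0.004, -0.094]
ft_force: [0.9, -0.1, -0.1]
opening: 1.0
```

```bash
python3 look.py pics/c5.png
```

```text
checker xy [17.3 62.8] yaw 0.014 (np.float64(0.099), 2, 12)
checker xy [-13.4 -19.1] yaw -0.007 (np.float64(0.086), 2, 7)
t 39.2 pos [ 466.1 -147.7  201.2] yaw -0.091 op 1.00 F [ 0.3 -0.4 -0. ]
```

View pics/c5.png

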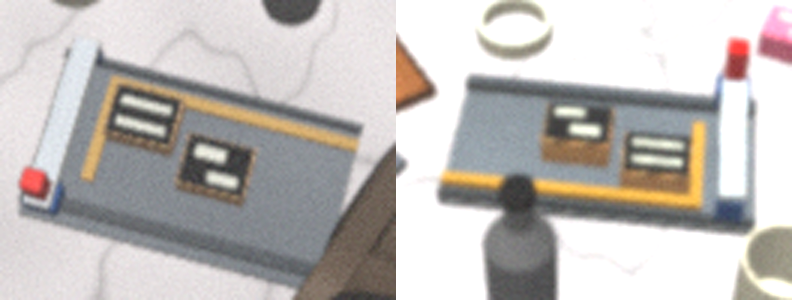

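B has been knocked about 30 mm off the fence (c5: 215,168) while the arm was elsewhere, and I can't tell if that was before or after the gauge pass. The safe course is to home it again and repeat the gauge stroke.

```bash
python3 - <<'E'
from h import *
p=W(C,-1,-19); q=W(C,36.5,-19)
plan((*p,200,-.092),(*p,30,-.092),(*q,30,-.092))
E
```

```text
t 39.2 pos [ 466.1 -147.7  201.2] yaw -0.091 op 1.00 F [ 0.3 -0.4 -0. ]
[0.4251, -0.5829, 0.0038, -0.0004, 0.001, 0.0005]
[0.4259, -0.5825, 0.5705, -0.0004, 0.001, 0.0005]
[0.5509, -0.5824, 0.5703, -0.0004, 0.001, 0.0005]
```

Call:
send_rows --moves '[[[0.08,-0.11,0,0,0,0],[0.16,-0.22,0,0,0,0],[0.24,-0.33,0,0,0,0],[0.32,-0.44,0,0,0,0],[0.4,-0.55,0,0,0,0],[0.425,-0.582,0,0,0,0],[0.425,-0.582,0.13,0,0,0],[0.425,-0.582,0.26,0,0,0],[0.425,-0.582,0.39,0,0,0],[0.425,-0.582,0.5,0,0,0],[0.425,-0.582,0.56,0,0,0],[0.425,-0.582,0.57,0,0,0]]]'

```text
t: 40.23
eef_pos: [606.9, 14.8, 26.9]
tcp_rot: [3.142, 0.007, -0.091]
ft_force: [-0.1, -0.5, 0.6]
opening: 0.999
```

Call:
send_rows --moves '[[[0,0,0,0,0,0],[0,0,0,0,0,0],[0.02,0,0,0,0,0],[0.04,0,0,0,0,0],[0.055,0,0,0,0,0],[0.07,0,0,0,0,0],[0.085,0,0,0,0,0],[0.1,0,0,0,0,0],[0.11,0,0,0,0,0],[0.12,0,0,0,0,0],[0.125,0,0,0,0,0],[0.125,0,0,0,0,0]]]'

```text
t: 41.23
eef_pos: [646.6, 10.2, 31.3]
tcp_rot: [3.142, -0.0, -0.092]
ft_force: [-0.0, -0.5, 0.1]
opening: 1.001
```

```bash
python3 cx.py
```

```text
checker xy [ 36.8 -20.2]
t 41.2 pos [646.6  10.2  31.3] yaw -0.092 op 1.00 F [-0.  -0.5  0.1]
```

Call:
send_rows --moves '[[[0.006,0,0,0,0,0],[0.006,0,0,0,0,0],[0.006,0,0,0,0,0]]]'

```text
t: 41.48
eef_pos: [648.1, 10.1, 31.3]
tcp_rot: [3.142, -0.0, -0.092]
ft_force: [-0.1, -0.0, 0.2]
opening: 0.997
```

Call:
send_rows --moves '[[[0.004,0,0,0,0,0],[0.004,0,0,0,0,0],[0.004,0,0,0,0,0]]]'

```text
t: 41.73
eef_pos: [648.4, 10.3, 31.3]
tcp_rot: [-3.142, 0.002, -0.092]
ft_force: [-5.5, 1.8, 2.7]
opening: 1.003
```

Call:
send_rows --moves '[[[0.004,0,0,0,0,0],[0.004,0,0,0,0,0],[0.004,0,0,0,0,0]]]'

```text
t: 41.98
eef_pos: [648.4, 10.3, 31.1]
tcp_rot: [3.142, 0.005, -0.092]
ft_force: [-10.1, 1.9, 5.7]
opening: 1.001
```

Call:
send_rows --moves '[[[-0.03,0,0,0,0,0],[-0.06,0,0,0,0,0],[-0.073,0,-0.1,0,0,0],[-0.073,0,-0.23,0,0,0],[-0.073,0.1,-0.25,0,0,0],[-0.073,0.207,-0.25,0,0,0],[-0.073,0.207,-0.25,0,0,0]]]'

```text
t: 42.57
eef_pos: [622.8, -53.9, 107.5]
tcp_rot: [3.14, -0.003, -0.094]
ft_force: [0.4, -0.3, -1.4]
opening: 1.001
```

Call:
send_rows --moves '[[[0,0,0,0,0,0],[0,0,0,0,0,0],[0,0,0,0,0,0],[0,0,0,0,0,0],[0,0,0,0,0,0],[0,0,0,0,0,0],[0,0,0,0,0,0],[0,0,0,0,0,0],[0,0,0,0,0,0],[0,0,0,0,0,0],[0,0,0,0,0,0],[0,0,0,0,0,0]]]' --grip 1

```text
t: 43.57
eef_pos: [623.0, -49.9, 106.4]
tcp_rot: [3.142, -0.0, -0.092]
ft_force: [0.2, 0.1, 0.8]
opening: 0.214
```

```bash
python3 - <<'E'
from h import *
plan((*W(C,18,-84),29,-.092),(*W(C,18,-54),29,-.092))
E
```

```text
t 43.6 pos [623.  -49.9 106.4] yaw -0.092 op 0.21 F [0.2 0.1 0.8]
[-0.0027, 0.0058, 0.2579, 0.0, -0.0, 0.0002]
[-0.0027, -0.0942, 0.2579, 0.0, -0.0, 0.0002]
```

Call:
send_rows --moves '[[[-0.003,0.006,0.1,0,0,0],[-0.003,0.006,0.2,0,0,0],[-0.003,0.006,0.25,0,0,0],[-0.003,0.006,0.258,0,0,0],[-0.003,0.006,0.258,0,0,0],[-0.003,-0.03,0.258,0,0,0],[-0.003,-0.045,0.258,0,0,0],[-0.003,-0.06,0.258,0,0,0],[-0.003,-0.07,0.258,0,0,0],[-0.003,-0.08,0.258,0,0,0],[-0.003,-0.09,0.258,0,0,0],[-0.003,-0.095,0.258,0,0,0]]]'

```text
t: 44.57
eef_pos: [624.8, -21.1, 29.2]
tcp_rot: [3.141, -0.0, -0.091]
ft_force: [-1.0, -0.1, 1.1]
opening: 0.006
```

Call:
send_rows --moves '[[[0,-0.005,0,0,0,0],[0,-0.005,0,0,0,0],[0,-0.005,0,0,0,0]]]'

```text
t: 44.82
eef_pos: [624.8, -20.7, 29.2]
tcp_rot: [3.141, 0.0, -0.092]
ft_force: [-1.9, -4.9, 3.7]
opening: 0.008
```

Call:
send_rows --moves '[[[0,-0.004,0,0,0,0],[0,-0.004,0,0,0,0],[0,-0.004,0,0,0,0]]]'

```text
t: 45.07
eef_pos: [624.8, -20.6, 29.2]
tcp_rot: [3.14, 0.0, -0.092]
ft_force: [-2.4, -13.3, 2.9]
opening: 0.006
```

Call:
send_rows --moves '[[[0,-0.004,0,0,0,0],[0,-0.004,0,0,0,0],[0,-0.004,0,0,0,0]]]'

```text
t: 45.32
eef_pos: [624.8, -20.6, 29.2]
tcp_rot: [3.138, 0.0, -0.092]
ft_force: [-5.0, -20.8, 3.3]
opening: 0.005
```

```bash
python3 cx.py
```

```text
checker xy [ 17.9 -52.8]
t 45.3 pos [624.8 -20.6  29.2] yaw -0.092 op 0.01 F [ -5.  -20.8   3.3]
```

Call:
send_rows --moves '[[[0,0.02,0,0,0,0],[0,0.05,0,0,0,0],[0,0.06,-0.1,0,0,0],[0,0.06,-0.23,0,0,0],[0,0.06,-0.36,0,0,0],[0,0.06,-0.5,0,0,0],[-0.12,0.1,-0.55,0,0,0],[-0.25,0.15,-0.55,0,0,0],[-0.37,0.25,-0.55,0,0,0],[-0.45,0.25,-0.55,0,0,0],[-0.45,0.25,-0.55,0,0,0]]]' --grip -1

```text
t: 46.23
eef_pos: [479.2, -80.3, 194.2]
tcp_rot: [-3.141, 0.002, -0.093]
ft_force: [1.1, -0.2, 0.8]
opening: 0.718
```

```bash
python3 look.py pics/c6.png;  python3 - <<'E'
from h import *
p=W(C,-85,138); m=W(C,-95,30)
plan((*m,195,-.092),(*p,190,-.092))
E
```

```text
checker xy [15.3 -5.1] yaw -0.022 (np.float64(0.153), 2, 9)
checker xy [16.6 64.1] yaw -0.036 (np.float64(0.124), 2, 11)
t 46.4 pos [484.7 -80.  194.1] yaw -0.092 op 0.89 F [-0.8  0.   0.4]
t 46.4 pos [484.7 -80.  194.1] yaw -0.092 op 0.89 F [-0.8  0.   0.4]
[0.0707, -0.5164, -0.0028, 0.0001, -0.0007, 0.0002]
[0.1041, -0.8764, 0.0138, 0.0001, -0.0007, 0.0002]
```

View pics/c6.png

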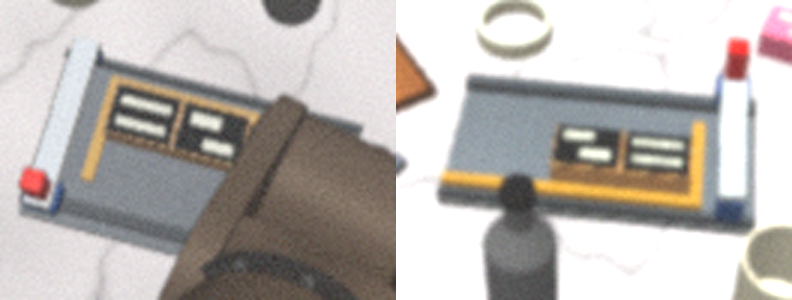

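The row is homed again (c6, scene view 620,150). Now I repeat the gauge stroke.

Call:
send_rows --moves '[[[0.015,-0.13,0,0,0,0],[0.03,-0.26,0,0,0,0],[0.045,-0.39,0,0,0,0],[0.06,-0.52,0,0,0,0],[0.075,-0.65,0,0,0,0],[0.09,-0.78,0,0,0,0],[0.104,-0.876,0,0,0,0],[0.104,-0.876,0,0,0,0],[0.104,-0.876,0.1,0,0,0],[0.104,-0.876,0.2,0,0,0],[0.104,-0.876,0.3,0,0,0],[0.104,-0.876,0.34,0,0,0]]]'

```text
t: 47.43
eef_pos: [538.0, 179.0, 88.0]
tcp_rot: [3.14, 0.004, -0.091]
ft_force: [-1.0, -0.2, -0.7]
opening: 0.998
```

Call:
send_rows --moves '[[[0,0,0.02,0,0,0],[0,0,0.03,0,0,0],[0,0,0.03,0,0,0]]]'

```text
t: 47.68
eef_pos: [539.3, 179.1, 82.7]
tcp_rot: [3.141, 0.0, -0.091]
ft_force: [-0.9, 0.1, 0.4]
opening: 0.998
```

Call:
send_rows --moves '[[[0,0,0,0,0,0],[0,0,0,0,0,0],[0,0,0,0,0,0],[0,0,0,0,0,0],[0,0,0,0,0,0],[0,0,0,0,0,0],[0,0,0,0,0,0],[0,0,0,0,0,0],[0,0,0,0,0,0],[0,0,0,0,0,0],[0,0,0,0,0,0],[0,0,0,0,0,0]]]' --grip 1

```text
t: 48.68
eef_pos: [540.4, 178.9, 83.0]
tcp_rot: [-3.141, -0.004, -0.092]
ft_force: [-0.6, -1.4, -2.7]
opening: 0.226
```

Call:
send_rows --moves '[[[0,0,0,0,0,0],[0,0,0,0,0,0],[0,0,0,0,0,0],[0,0,0,0,0,0]]]'

```text
t: 49.02
eef_pos: [540.3, 178.8, 83.0]
tcp_rot: [-3.141, -0.003, -0.092]
ft_force: [7.9, -0.5, -4.2]
opening: 0.227
```

```bash
python3 cx.py
```

```text
checker xy [-84.5 138. ]
t 49.0 pos [540.3 178.8  83. ] yaw -0.092 op 0.23 F [ 7.9 -0.5 -4.2]
```

Call:
send_rows --moves '[[[0,0.04,0,0,0,0],[0,0.1,0,0,0,0],[0,0.18,0,0,0,0],[0,0.26,0,0,0,0],[0,0.34,0,0,0,0],[0,0.42,0,0,0,0],[0,0.5,0,0,0,0],[0,0.58,0,0,0,0],[0,0.66,0,0,0,0],[0,0.73,0,0,0,0],[0,0.77,0,0,0,0],[0,0.785,0,0,0,0]]]'

```text
t: 50.02
eef_pos: [517.9, -56.9, 83.0]
tcp_rot: [-3.141, -0.001, -0.094]
ft_force: [5.2, 5.1, -2.9]
opening: 0.23
```

Call:
send_rows --moves '[[[0,0.005,0,0,0,0],[0,0.01,0,0,0,0],[0,0.014,0,0,0,0],[0,0.014,0,0,0,0],[0,0.014,0,0,0,0]]]'

```text
t: 50.43
eef_pos: [517.7, -59.3, 83.0]
tcp_rot: [-3.141, -0.001, -0.092]
ft_force: [5.1, 4.6, -3.0]
opening: 0.23
```

Call:
send_rows --moves '[[[0,0.005,0,0,0,0],[0,0.005,0,0,0,0],[0,0.005,0,0,0,0]]]'

```text
t: 50.68
eef_pos: [517.6, -60.2, 83.0]
tcp_rot: [-3.141, -0.001, -0.092]
ft_force: [6.2, 10.5, -2.6]
opening: 0.235
```

Call:
send_rows --moves '[[[0,0.005,0,0,0,0],[0,0.005,0,0,0,0],[0,0.005,0,0,0,0]]]'

```text
t: 50.93
eef_pos: [517.5, -60.7, 83.0]
tcp_rot: [-3.139, -0.001, -0.092]
ft_force: [7.8, 20.3, -2.7]
opening: 0.228
```

```bash
python3 - <<'E'
from h import *
import runpy; runpy.run_path("cx.py")
c=env.read_camera("scene"); q=proj(c,[[*C[:2],20]])[0].astype(int)
cv2.imwrite("pics/c7.png",cv2.convertScaleAbs(cv2.resize(c["image"][q[1]-60:q[1]+60,q[0]-80:q[0]+80,::-1],None,fx=3.5,fy=3.5,interpolation=cv2.INTER_CUBIC),alpha=1.6))
E
```

```text
checker xy [ -85.2 -102.6]
t 50.9 pos [517.5 -60.7  83. ] yaw -0.092 op 0.23 F [ 7.8 20.3 -2.7]
```

View pics/c7.png

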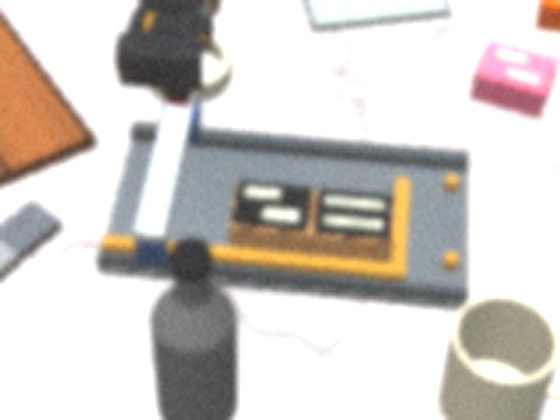

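With the carriage at its far end (165,180), the row is still homed and closed (315,215). I'm letting go, then checking.

Call:
send_rows --moves '[[[0,0,0,0,0,0],[0,0,0,0,0,0],[0,0,0,0,0,0],[0,0,0,0,0,0],[0,0,0,0,0,0],[0,0,0,0,0,0],[0,0,0,0,0,0],[0,0,0,0,0,0],[0,0,0,0,0,0],[0,0,0,0,0,0],[0,0,0,0,0,0],[0,0,0,0,0,0]]]' --grip -1

```text
t: 51.98
eef_pos: [516.6, -62.8, 83.0]
tcp_rot: [3.142, 0.0, -0.092]
ft_force: [-0.9, 0.4, 0.9]
opening: 0.981
```

Call:
send_rows --moves '[[[0,0.05,-0.1,0,0,0],[0,0.1,-0.2,0,0,0],[-0.1,0.2,-0.3,0,0,0],[-0.15,0.3,-0.4,0,0,0],[-0.15,0.3,-0.4,0,0,0],[-0.15,0.3,-0.4,0,0,0],[-0.15,0.3,-0.4,0,0,0]]]'

```text
t: 52.57
eef_pos: [463.7, -148.4, 202.9]
tcp_rot: [3.141, -0.001, -0.093]
ft_force: [0.3, -0.5, -0.9]
opening: 0.998
```

```bash
python3 look.py pics/c8.png;  python3 - <<'E'
from h import *
p=W(C,18,-5)
c=env.read_camera("top"); hsv=cv2.cvtColor(c["image"],cv2.COLOR_RGB2HSV)
m=((hsv[...,0]<8)|(hsv[...,0]>172))&(hsv[...,1]>110)&(render(c,[box(-140,-30,-150,190,0,130)],C)>.5)
r,k=np.nonzero(m); print("handle",len(r),W([0,0,-C[2]],*(ray(c,(k.mean(),r.mean()),100)-C[:2])) if len(r) else None)
plan((*p,205,-.092),(*p,31,-.092))
E
```

```text
checker xy [15.9 -5.8] yaw 0.007 (np.float64(0.113), 2, 10)
checker xy [17.6 64.1] yaw 0.026 (np.float64(0.132), 2, 11)
t 52.8 pos [ 463.8 -147.4  201.8] yaw -0.091 op 1.00 F [ 0.7 -0.   1. ]
handle 63 [-87.04758381 135.64470013]
t 52.8 pos [ 463.8 -147.4  201.9] yaw -0.091 op 1.00 F [ 0.3 -0.6 -0.3]
[0.4968, -0.6291, -0.0108, -0.0004, 0.0011, 0.001]
[0.4978, -0.6287, 0.5692, -0.0004, 0.0011, 0.001]
```

The carriage is home (handle at y≈136 of 138) and the row is intact. Now the transfer, B first.

Call:
send_rows --moves '[[[0.08,-0.11,0,0,0,0],[0.16,-0.22,0,0,0,0],[0.24,-0.33,0,0,0,0],[0.32,-0.44,0,0,0,0],[0.4,-0.54,0,0,0,0],[0.498,-0.629,0,0,0,0],[0.498,-0.629,0.1,0,0,0],[0.498,-0.629,0.22,0,0,0],[0.498,-0.629,0.34,0,0,0],[0.498,-0.629,0.46,0,0,0],[0.498,-0.629,0.54,0,0,0],[0.498,-0.629,0.566,0,0,0]]]'

```text
t: 53.82
eef_pos: [627.6, 26.9, 28.3]
tcp_rot: [3.141, 0.007, -0.091]
ft_force: [0.3, -0.3, -0.7]
opening: 1.001
```

Call:
send_rows --moves '[[[0,0,0,0,0,0],[0,0,0,0,0,0],[0,0,0,0,0,0],[0,0,0,0,0,0],[0,0,0,0,0,0],[0,0,0,0,0,0],[0,0,0,0,0,0],[0,0,0,0,0,0],[0,0,0,0,0,0],[0,0,0,0,0,0],[0,0,0,0,0,0]]]' --grip 1

```text
t: 54.73
eef_pos: [629.3, 26.0, 33.8]
tcp_rot: [3.142, 0.001, -0.092]
ft_force: [-3.6, 0.8, 6.9]
opening: 0.565
```

```bash
python3 cx.py; python3 - <<'E'
from h import *
z=env.state()["eef_pos"][2]
p=W(TR,-43,50); print(p,W(TR,-43,-40))
plan((*W(C,18,-5),z+120,-.092),(560,-130,z+120,-.4))
E
```

```text
checker xy [18.1 -6. ]
t 54.7 pos [629.3  26.   33.8] yaw -0.092 op 0.56 F [-3.6  0.8  6.9]
[ 481.66350719 -221.49049038] [ 406.76868434 -271.39806004]
t 54.7 pos [629.3  26.   33.8] yaw -0.092 op 0.56 F [-3.6  0.8  6.9]
[-0.0006, -0.0034, -0.4, 0.0, 0.0004, 0.0001]
[-0.1825, 0.5391, -0.3999, 0.0001, 0.0004, 0.1962]
```

Call:
send_rows --moves '[[[0,0,-0.1,0,0,0],[0,0,-0.22,0,0,0],[0,0,-0.34,0,0,0],[0,0,-0.4,0,0,0],[-0.04,0.12,-0.4,0,0,0.04],[-0.08,0.24,-0.4,0,0,0.08],[-0.12,0.36,-0.4,0,0,0.12],[-0.16,0.48,-0.4,0,0,0.16],[-0.183,0.54,-0.4,0,0,0.196],[-0.183,0.54,-0.4,0,0,0.196],[-0.183,0.54,-0.4,0,0,0.196]]]'

```text
t: 55.65
eef_pos: [559.9, -131.1, 153.4]
tcp_rot: [-3.142, -0.0, -0.401]
ft_force: [0.7, 0.3, -0.8]
opening: 0.566
```

```bash
python3 - <<'E'
from h import *
p=W(TR,-43,50)
plan((*p,154,-.983),(*p,60,-.983),(*p,31,-.983))
E
```

```text
t 55.6 pos [ 559.9 -131.1  153.4] yaw -0.401 op 0.57 F [ 0.7  0.3 -0.8]
[-0.1226, 0.3792, -0.0019, -0.0001, -0.0002, 0.3705]
[-0.1227, 0.3792, 0.3114, -0.0001, -0.0002, 0.3705]
[-0.1227, 0.3792, 0.4081, -0.0001, -0.0002, 0.3705]
```

Call:
send_rows --moves '[[[-0.03,0.1,0,0,0,0.07],[-0.06,0.2,0,0,0,0.14],[-0.09,0.3,0,0,0,0.21],[-0.123,0.379,0,0,0,0.28],[-0.123,0.379,0,0,0,0.34],[-0.123,0.379,0,0,0,0.3705],[-0.123,0.379,0,0,0,0.3705],[-0.123,0.379,0.1,0,0,0.3705],[-0.123,0.379,0.2,0,0,0.3705],[-0.123,0.379,0.31,0,0,0.3705],[-0.123,0.379,0.31,0,0,0.3705],[-0.123,0.379,0.31,0,0,0.3705]]]'

```text
t: 56.65
eef_pos: [482.0, -219.7, 59.5]
tcp_rot: [3.14, 0.003, -0.978]
ft_force: [-0.0, -0.4, -0.6]
opening: 0.565
```

```bash
python3 - <<'E'
from h import *
p=W(TR,-43,50)
plan((*p,30.5,-.983))
E
```

```text
t 56.6 pos [ 482.  -219.7   59.5] yaw -0.978 op 0.57 F [-0.  -0.4 -0.6]
[0.0046, 0.0042, 0.0968, 0.0008, 0.0017, 0.0029]
```

Call:
send_rows --moves '[[[0.002,0.002,0.04,0,0,0.001],[0.002,0.002,0.08,0,0,0.001],[0.002,0.002,0.095,0,0,0.001],[0.002,0.002,0.097,0,0,0.001],[0.002,0.002,0.097,0,0,0.001]]]'

```text
t: 57.07
eef_pos: [482.4, -221.6, 32.3]
tcp_rot: [-3.141, -0.001, -0.982]
ft_force: [0.0, 0.0, -0.1]
opening: 0.566
```

Call:
send_rows --moves '[[[0,0,0,0,0,0],[0,0,0,0,0,0],[0,0,0,0,0,0],[0,0,0,0,0,0],[0,0,0,0,0,0],[0,0,0,0,0,0],[0,0,0,0,0,0]]]' --grip -1

```text
t: 57.65
eef_pos: [481.8, -221.6, 31.1]
tcp_rot: [3.142, -0.0, -0.983]
ft_force: [-0.0, 0.7, -0.3]
opening: 0.976
```

Call:
send_rows --moves '[[[0,0,-0.1,0,0,0],[0,0,-0.23,0,0,0],[0,0,-0.36,0,0,0],[0,0,-0.5,0,0,0],[0,-0.1,-0.55,0,0,-0.08],[0,-0.2,-0.55,0,0,-0.16],[0,-0.3,-0.55,0,0,-0.24],[0,-0.4,-0.55,0,0,-0.32],[0,-0.45,-0.55,0,0,-0.4],[0,-0.45,-0.55,0,0,-0.48],[0,-0.45,-0.55,0,0,-0.567],[0,-0.45,-0.55,0,0,-0.567]]]'

```text
t: 58.65
eef_pos: [594.1, -146.3, 195.7]
tcp_rot: [-3.142, 0.001, -0.086]
ft_force: [-0.8, -0.6, 0.9]
opening: 1.002
```

```bash
python3 look.py pics/c9.png; python3 - <<'E'
from h import *
p=W(C,18,65)
plan((*p,194,-.092),(*p,31,-.092))
E
```

```text
t 58.9 pos [ 594.  -146.8  196.1] yaw -0.096 op 1.00 F [-0.  -0.2 -0.4]
t 58.9 pos [ 594.  -146.8  196.1] yaw -0.096 op 1.00 F [-0.  -0.2 -0.4]
[0.0603, -0.8217, 0.007, 0.0, 0.0, -0.0028]
[0.0603, -0.8217, 0.5503, 0.0, 0.0, -0.0028]
```

```bash
python3 - <<'E'
from h import *
c=env.read_camera("scene")
for d in env.outline_of("scene","block1"):
    a=ray(c,d["xy"],38); p,f=fit([(c,d["region"].astype(float))],[BLOCK[0]+[0,0,10]],[*a,0]) 
    print(np.round(W([0,0,-C[2]],*(p[:2]-C[:2])),1),np.round(p,2),round(f,2),round(d["confidence"],2))
E
```

```text
[13.3 62.6] [ 6.3081e+02  9.4850e+01 -1.2000e-01] 0.11 0.78
[-190.8  206.8] [ 4.4081e+02  2.5715e+02 -3.0000e-01] 0.1 0.77
[-310.3  270.4] [ 3.2762e+02  3.3144e+02 -2.9000e-01] 0.11 0.71
[-103. -266.] [ 484.8  -221.76   -1.07] 0.19 0.7
```

Call:
send_rows --moves '[[[0.01,-0.13,0,0,0,0],[0.02,-0.26,0,0,0,0],[0.03,-0.39,0,0,0,0],[0.04,-0.52,0,0,0,0],[0.05,-0.65,0,0,0,0],[0.06,-0.77,0,0,0,0],[0.06,-0.822,0.02,0,0,0],[0.06,-0.822,0.15,0,0,0],[0.06,-0.822,0.28,0,0,0],[0.06,-0.822,0.41,0,0,0],[0.06,-0.822,0.5,0,0,0],[0.06,-0.822,0.545,0,0,0]]]'

```text
t: 59.95
eef_pos: [633.1, 96.6, 28.7]
tcp_rot: [3.141, 0.005, -0.094]
ft_force: [-0.6, 0.3, -0.1]
opening: 1.002
```

Call:
send_rows --moves '[[[0,0,0,0,0,0],[0,0,0,0,0,0],[0,0,0,0,0,0],[0,0,0,0,0,0],[0,0,0,0,0,0],[0,0,0,0,0,0],[0,0,0,0,0,0],[0,0,0,0,0,0],[0,0,0,0,0,0],[0,0,0,0,0,0],[0,0,0,0,0,0]]]' --grip 1

```text
t: 60.87
eef_pos: [635.1, 97.2, 33.4]
tcp_rot: [-3.142, -0.001, -0.092]
ft_force: [-1.4, -0.4, 6.6]
opening: 0.566
```

```bash
python3 cx.py; python3 - <<'E'
from h import *
plan((*W(C,18,65),155,-.092),(560,-130,155,-.4))
E
```

```text
checker xy [17.4 65.4]
t 60.9 pos [635.1  97.2  33.4] yaw -0.092 op 0.57 F [-1.4 -0.4  6.6]
t 60.9 pos [635.1  97.2  33.4] yaw -0.092 op 0.57 F [-1.4 -0.4  6.6]
[0.0025, 0.0013, -0.4055, -0.0, -0.0007, -0.0003]
[-0.179, 0.7772, -0.4057, -0.0001, -0.0007, 0.1958]
```

Call:
send_rows --moves '[[[0,0,-0.1,0,0,0],[0,0,-0.22,0,0,0],[0,0,-0.34,0,0,0],[0,0,-0.4,0,0,0],[-0.03,0.13,-0.4,0,0,0.03],[-0.06,0.26,-0.4,0,0,0.06],[-0.09,0.39,-0.4,0,0,0.09],[-0.12,0.52,-0.4,0,0,0.12],[-0.15,0.65,-0.4,0,0,0.16],[-0.179,0.777,-0.4,0,0,0.196],[-0.179,0.777,-0.4,0,0,0.196],[-0.179,0.777,-0.4,0,0,0.196]]]'

```text
t: 61.87
eef_pos: [559.2, -131.7, 152.7]
tcp_rot: [3.142, 0.0, -0.404]
ft_force: [-0.4, 0.4, -1.6]
opening: 0.567
```

```bash
python3 - <<'E'
from h import *
p=W(TR,-43,-40)
plan((*p,154,-.983),(*p,60,-.983),(*p,31,-.983))
E
```

```text
t 61.9 pos [ 559.2 -131.7  152.7] yaw -0.404 op 0.57 F [-0.4  0.4 -1.6]
[-0.2844, 0.6279, -0.0044, 0.0, 0.0, 0.3688]
[-0.2844, 0.6279, 0.3089, 0.0, 0.0, 0.3688]
[-0.2844, 0.6279, 0.4056, 0.0, 0.0, 0.3688]
```

Call:
send_rows --moves '[[[-0.05,0.11,0,0,0,0.07],[-0.1,0.22,0,0,0,0.14],[-0.15,0.33,0,0,0,0.21],[-0.2,0.44,0,0,0,0.28],[-0.25,0.55,0,0,0,0.34],[-0.284,0.628,0,0,0,0.369],[-0.284,0.628,0,0,0,0.369],[-0.284,0.628,0.05,0,0,0.369],[-0.284,0.628,0.17,0,0,0.369],[-0.284,0.628,0.29,0,0,0.369],[-0.284,0.628,0.31,0,0,0.369],[-0.284,0.628,0.31,0,0,0.369]]]'

```text
t: 62.87
eef_pos: [407.9, -268.8, 58.2]
tcp_rot: [3.141, 0.004, -0.978]
ft_force: [0.4, 0.3, -0.8]
opening: 0.566
```

```bash
python3 - <<'E'
from h import *
p=W(TR,-43,-40)
plan((*p,30,-.983))
E
```

```text
t 62.9 pos [ 407.9 -268.8   58.2] yaw -0.978 op 0.57 F [ 0.4  0.3 -0.8]
[0.0053, 0.008, 0.094, 0.0007, 0.0026, 0.0032]
```

Call:
send_rows --moves '[[[0.001,0.001,0.04,0,0,0],[0.001,0.001,0.08,0,0,0],[0.001,0.001,0.092,0,0,0],[0.001,0.001,0.094,0,0,0],[0.001,0.001,0.094,0,0,0]]]'

```text
t: 63.28
eef_pos: [408.5, -270.8, 32.5]
tcp_rot: [-3.141, -0.001, -0.979]
ft_force: [0.7, 0.3, -1.1]
opening: 0.569
```

Call:
send_rows --moves '[[[0,0,0,0,0,0],[0,0,0,0,0,0],[0,0,0,0,0,0],[0,0,0,0,0,0],[0,0,0,0,0,0],[0,0,0,0,0,0],[0,0,0,0,0,0],[0,0,0,0,0,0]]]' --grip -1

```text
t: 63.95
eef_pos: [407.8, -270.7, 31.4]
tcp_rot: [3.142, -0.0, -0.98]
ft_force: [-0.1, 0.8, -0.3]
opening: 0.993
```

Call:
send_rows --moves '[[[0,0,-0.1,0,0,0],[0,0,-0.23,0,0,0],[0,0,-0.36,0,0,0],[0,0,-0.5,0,0,0],[0.1,0,-0.55,0,0,0],[0.2,0,-0.55,0,0,0],[0.3,0,-0.55,0,0,0],[0.4,0,-0.55,0,0,0],[0.5,0,-0.55,0,0,0],[0.6,0,-0.55,0,0,0],[0.7,0,-0.55,0,0,0],[0.7,0,-0.55,0,0,0]]]'

```text
t: 64.95
eef_pos: [526.4, -448.6, 195.3]
tcp_rot: [3.142, -0.001, -0.981]
ft_force: [-0.0, -0.3, 0.4]
opening: 1.0
```

```bash
python3 - <<'E'
from h import *
plan(); cs=cams()
for d in blocks(cs,6): print("tray",np.round(W([0,0,-TR[2]],d[0][0]-TR[0],d[0][1]-TR[1]),1),d)
ims=[cv2.resize(c["image"][90:345,:,::-1],None,fx=1.15,fy=1.15,interpolation=cv2.INTER_CUBIC) for c in (cs["top"],cs["scene"])]
cv2.imwrite("pics/end.png",cv2.convertScaleAbs(np.vstack(ims),alpha=1.4))
E
```

```text
t 65.0 pos [ 526.4 -448.6  195.3] yaw -0.981 op 1.00 F [-0.  -0.3  0.4]
tray [-594.3  222.3] ([319.33, 332.855, -0.258], np.float64(0.089), 2, 70)
tray [-470.1  275.4] ([432.391, 258.953, -0.34], np.float64(0.126), 2, 45)
```

View pics/end.png

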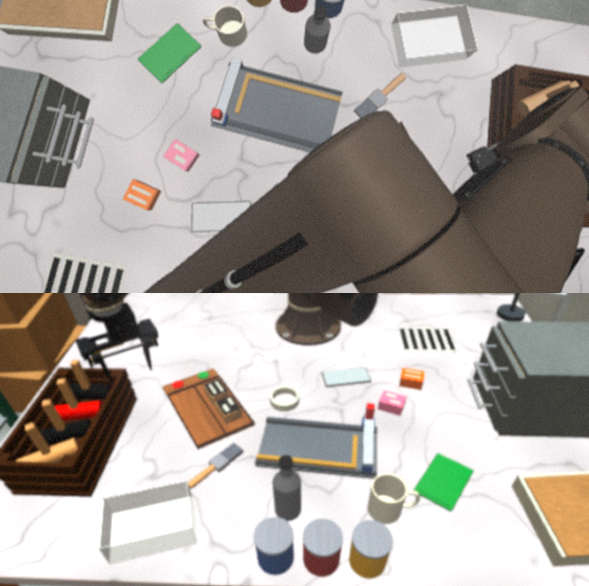

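The scene view shows both blocks in the green bay (220,397), with the carriage parked and the bystanders in place. I'm swinging the arm clear for a two-camera check.

```bash
python3 - <<'E'
from h import *
plan((560,-200,260,-.6))
E
```

```text
t 65.2 pos [ 524.3 -444.3  196.1] yaw -0.980 op 1.00 F [0.8 0.2 0.4]
[-0.6103, -0.5524, -0.2125, -0.0, 0.0007, -0.2418]
```

Call:
send_rows --moves '[[[-0.02,-0.02,-0.1,0,0,0],[-0.06,-0.06,-0.21,0,0,0],[-0.15,-0.14,-0.21,0,0,-0.05],[-0.24,-0.22,-0.21,0,0,-0.1],[-0.33,-0.3,-0.21,0,0,-0.15],[-0.42,-0.38,-0.21,0,0,-0.2],[-0.51,-0.46,-0.21,0,0,-0.24],[-0.61,-0.55,-0.21,0,0,-0.24],[-0.7,-0.65,-0.21,0,0,-0.24],[-0.8,-0.75,-0.21,0,0,-0.24],[-0.9,-0.85,-0.21,0,0,-0.24],[-0.95,-0.95,-0.21,0,0,-0.24]]]'

```text
t: 66.15
eef_pos: [601.0, -46.1, 260.3]
tcp_rot: [-3.141, 0.0, -0.602]
ft_force: [0.3, 0.1, -0.3]
opening: 0.998
```

Call:
send_rows --moves '[[[0.05,-0.12,0,0,0,0],[0.05,-0.24,0,0,0,0],[0.05,-0.36,0,0,0,0],[0.05,-0.45,0,0,0,0],[0.05,-0.5,0,0,0,0],[0.05,-0.5,0,0,0,0],[0.05,-0.5,0,0,0,0]]]'

```text
t: 66.73
eef_pos: [699.4, 66.3, 259.3]
tcp_rot: [3.141, 0.0, -0.601]
ft_force: [-0.6, -1.2, -0.0]
opening: 1.001
```

```bash
python3 - <<'E'
from h import *
plan(); cs=cams()
for d in blocks(cs,6): print("tray",np.round(W([0,0,-TR[2]],d[0][0]-TR[0],d[0][1]-TR[1]),1),d)
c=cs["top"]; q=proj(c,[[*TR[:2],6]])[0].astype(int)
cv2.imwrite("pics/end2.png",cv2.convertScaleAbs(cv2.resize(c["image"][q[1]-75:q[1]+75,q[0]-90:q[0]+90,::-1],None,fx=3,fy=3,interpolation=cv2.INTER_CUBIC),alpha=1.5))
E
```

```text
t 66.7 pos [699.4  66.3 259.3] yaw -0.601 op 1.00 F [-0.6 -1.2 -0. ]
tray [-43.9 -40.8] ([405.595, -271.133, -0.972], np.float64(0.131), 2, 15)
tray [-43.6  50.1] ([481.438, -220.934, -0.981], np.float64(0.105), 2, 13)
```

View pics/end2.png

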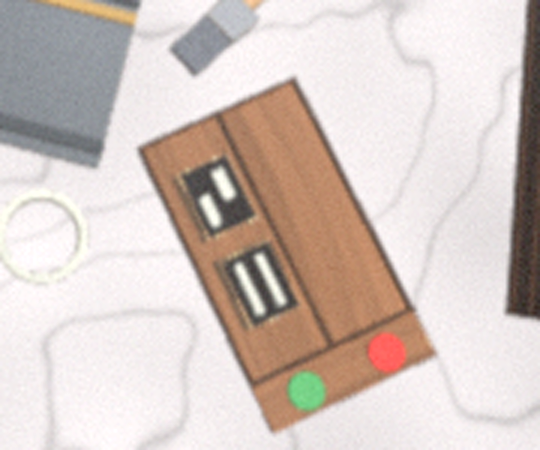

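Both blocks lie flat inside the green bay (215,195 and 260,285). The red bay is empty and the arm is clear, so I'm handing in.

```bash
python3 -c "
from cell import env
print(env.job_done(), env.state()['t'])"
```

```text
the job is handed in; nothing more can be done
the job is handed in; nothing more can be done
```

The job is handed in at about 67 s of the 210 s: both printing blocks on the table were homed, gauged and moved to the green bay. The orange and pink look-alikes were left alone.

- **Loading:** I homed the first block, but the second came down leaning on its edge. I regripped it, drew it clear and let it drop flat. Both were then pushed against the fence and stop with about 10–20 N.
- **Gauge:** After my first stroke I found the second block knocked about 30 mm off the fence. I could not tell whether that was before or after the pass, so I homed it again and repeated the stroke. The carriage went to its hard end at 240.5 mm and the row was seen still homed there. I let go and it snapped back home.
- **Last checks:** Both cameras put the blocks in the green bay at (-43.9, -40.8) and (-43.6, 50.1) mm in the tray frame, flat and face up. The red bay was empty. In the last full picture the carriage was parked and the other things were in place. The gripper was open and touching nothing.
- **Disagreement:** The two cameras differ by 2–4 mm on the checker's position. I took the final seating from the contact forces instead.

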